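# Set the penlight raking at the vase

### The arm

A 6-joint arm with a two-finger parallel gripper is mounted at the origin on the work surface. World frame = base frame: x ahead of the robot, y to its left, z up, the work surface at z = 0. Lengths are in m, angles in rad, forces in N, time in s.
With the tool pointing down it reaches from about 0.3 to 0.875 m from the base axis. Payload 6.4 kg.
Tool frame: the origin (TCP) lies between the finger pads; the fingertips stand 25 mm ahead of it and the grasp point (between the pads) lies 6 mm ahead of it (ctrl.finger_overhang is the distance from the TCP to the fingertips, in m); x points along the fingers, z is the direction in which the jaws open and shut, and the axes are right-handed (so a half turn about x gives the same grasp; the last joint's range is limited). The gripper opens to 85 mm and grips with 20 to 120 N. Pads are 22 mm wide; open, the fingers measure 114 mm over their backs; the gripper's body (76 mm by 85 mm) begins 54 mm behind the grasp point. The pads swing forward as they close: fully open they stand 13 mm farther back than shut.
Start: joints at [-1.504, 0.181, 1.607, -0, 1.354, -0.206], TCP at [0.155, -0.554, 0.256] pointing down, gripper open.
Joint ranges: [-2.99, 2.99], [-0.89, 2.07], [0.3, 2.58], [-1.14, 4.28], [0, 2.63], [-3.12, 3.12]. Speed limits (rad/s): [2.57, 2.57, 3.01, 3.14, 3.14, 3.14].

### API

Orientations are given as a unit quaternion [w, x, y, z].
In Python, from bench import ctrl gives the robot as it stands.
- The arm moves only by the tool jog_arm, never from a script. Its argument "commands" is one flat list of numbers, 7 for each row, row after row: the shift along the tool's x, y, z as a fraction of full scale, then the turn, a rotation vector about the tool's x, y, z as a fraction of full scale, then the gripper's target within -1 to 1 (fully open at 1, half-way at 0, shut at -1). A call has 1 to 10 rows; each row is the pose to reach, as a shift and turn from the pose commanded when the call began, along the tool's axes at that moment, turning the shorter way round; what a row does not reach only later rows make up. Full scale, the value 1, is 0.2 m for a shift and 2 pi rad for a turn. A row lasts 1/8 s, in which the tool goes at most 62.5 mm and 10.7 degrees, less where a joint would pass 70% of its speed; a pose out of reach is approached as far as the arm can. A call with a number of a shift or a turn outside -1 to 1 is refused whole. A call with a gripper value outside its range is refused whole. The fingers move at their own pace and stop on an object; the grip force is fixed at half the most. Time passes only in rows, so rows that repeat a pose let the fingers close. It gives the time, the measured TCP pose, the force and the opening at its end, in the units of the state.
- ctrl.get_obs(): the state, without advancing time (a new reading comes with each control period).
- ctrl.camera(name): name is "scene" or "top"; returns a dict with "frame" (400x640x3 uint8, red, green, blue), "K" (3x3 intrinsics, pixels), "rvec" (rotation vector, rad) and "tvec" (3), from world to camera coordinates, as OpenCV has them. Camera axes: x right, y down, z forward; pixel columns grow to the right and rows downward; lengths in m; the calibration is good to about 2 mm. A picture is of the moment at which its call begins. There is no depth.
- ctrl.hand_in(): hands the job in, once; it reports no verdict.
The state is a dict: "time_s": time; "q": joint angles; "dq": joint speeds; "joint_efforts": joint torques, N m; "eef_pos": TCP position; "eef_rot": TCP orientation; "wrist_force": force on the tool from outside, world axes, zero at the start; "torque": the same for the moment, N m; "opening": opening from 0.0 (shut) to 1.0 (fully open).
Only numpy, scipy, OpenCV 4.12 (cv2) and the standard library are available. Lean on these libraries where they do the work, as an engineer would, in place of code of your own. Each camera call takes 0.05 s, during which the arm holds its last target.

### The job

Draw the nickel penlight out of its charging block by its tail stub and lay it down on the sloping face of the plaster hand rest, lens end in the foot and key facing outwards, letting go of it there to change your grip. Then lay it level along the middle of the turntable's lamp ledge, key up and lens towards the vase, let go, and press its key fully down once it lies there. Leave it lying in place; never drop it on the bench, and do not disturb the vase, the cup or the round loupe tube.

Things in the scene. Friction and masses are not known exactly. Their poses are not given: they have to be found in the camera images.
- penlight: Nickel square penlight, about 0.12 kg, standing lens down in either pocket of the charging block. Body 22 x 22 mm, 86 mm long; on its tail end a centred stub 14 x 14 mm, 26 mm long. Origin: centre of the lens end face; z runs to the stub (up while it stands); x is the normal of the face with the key, y of a plain side. In the block only the stub and 2 mm of body stand above the block's top.
- penlight_mid (a point): Middle of the penlight's body, on its axis, 43 mm from the lens end; axes as penlight.
- penlight_stub (a point): Middle of the tail stub, on the axis, 100 mm from the lens end; axes as penlight.
- penlight_key (a joint): Travel of the penlight's sprung rubber key: 0 = out, 0.004 = fully down (m). It starts at 1.6 N, is fully down at about 3.2 N, and springs back when let go; it counts as pressed past 0.003.
- key_top (a point): Centre of the key's outer face. The key is 12 mm wide (along penlight y) and 16 mm long (along penlight z), its centre 28 mm from the lens end; its face stands 6 mm proud of the penlight's +x face and still 2 mm when fully down.
- charger: Fixed grey charging block 150 (x) x 76 (y) x 90 mm high; origin at the centre of its underside. Two pockets 24 x 24 mm at x = -37.5 and +37.5 mm, y = 0, floor 6 mm above the bench, each with a 14 mm wide, 8 mm deep key slot down the full height of its +x side. One holds the penlight (key in the slot, penlight x along block x), the other the loupe tube.
- loupe_tube: Round nickel tube of 21 mm diameter, 98 mm long with a black end, standing in the other pocket; not needed. Origin: centre of its lower end.
- plaster_rest: Fixed white plaster hand rest, a wedge 80 mm wide (x), y from -60 to +38 mm, 85 mm high; origin on the bench. Its flat face slopes at 45 degrees, rising to +y, 78 mm long from the foot (rest_foot). At the foot a 40 mm wide lip stands 14 mm out of the face; above it two cheeks, 8 mm high, 28 mm long up the slope, 27 mm apart, centred on x = 0. The rest of the face is plain.
- rest_foot (a point): On the sloping face in its corner with the lip, at x = 0, 30 mm above the bench; axes as plaster_rest. A penlight lying there has its lens end face against the lip, its -x face on the slope between the cheeks (origin 11 mm out of the face from this point), its body free to be gripped by both sides above the cheeks, its stub overhanging the top.
- turntable: Fixed (locked) lacquered wooden turntable, disc of 220 mm diameter, top 25 mm above the bench; origin at its centre on the bench. Its lamp ledge, a wooden block 120 (x) x 60 (y) x 25 mm high, lies along its -x axis, centred 190 mm from the turntable's centre. +x of the turntable points from the ledge to the vase.
- ledge (a point): Centre of the flat top of the lamp ledge, 25 mm above the bench; axes as turntable.
- vase: Plum-glazed vase, 80 mm in diameter at its widest, 110 mm high, loose on the turntable's centre. Origin: centre of its foot.
- cup: Rose-pink cup, 76 mm in diameter, 60 mm high, loose on the linoleum bench (top at z = 0); not needed.
Things that resemble listed ones, but are neither listed nor needed, are in the scene too. What is shaped like the vase but blue or turquoise is not meant.

How it is judged:
By the outcome, as a careful person would: the job done as asked, in the order asked, and still so for the second after the job is handed in, with the robot touching nothing.
It also fails if it takes over 72 s, if anything falls off the work surface, if the arm or the gripper's body presses on something with over 40 N, if the wrist force passes 120 N, or if a joint passes its speed limit or range.

## Working session

There is one attempt and no reset: what is moved stays moved. The work goes in short steps, Python scripts to look and compute and a tool call to move; the robot and the scene stay as the last step left them, time stands still between calls to the robot, and variables do not carry over. Pictures are saved under pics/ and viewed, and the job is handed in when it is done.

Besides the shell and the picture viewer there is one more tool, called after "Emit:" by a JSON object that holds its "fn" and its "kwargs". jog_arm: Moves the arm, as the interface text tells. Its arguments: {"type":"object","properties":{"commands":{"type":"array","items":{"type":"number"}}},"required":["commands"]}

```bash
ls && mkdir -p pics
python3 - <<'E'
from bench import ctrl
import cv2,numpy as np
print(ctrl.get_obs(), ctrl.finger_overhang)
for n in ("scene","top"):
    c=ctrl.camera(n); cv2.imwrite(f"pics/{n}0.png",c["frame"][:,:,::-1]); print(n,c["K"].tolist(),c["rvec"],c["tvec"])
    R=cv2.Rodrigues(np.array(c["rvec"]))[0]; print("campos",-R.T@np.array(c["tvec"]).ravel())
E
```

```text
pics
{'time_s': 0.0, 'q': array([-1.50429116e+00,  1.81535572e-01,  1.60802107e+00,  1.27544288e-05,
        1.35380044e+00, -2.06325270e-01]), 'dq': array([ 3.42975837e-04, -1.17308826e-03,  2.75887170e-03,  1.86120874e-03,
       -4.96565979e-04, -1.57809015e-05]), 'joint_efforts': array([ 9.08972979e-04, -4.44863605e+01, -3.51338589e+01, -3.61372331e-04,
        8.71364056e-03,  4.01909631e-05]), 'eef_pos': array([ 0.15491   , -0.5532052 ,  0.25538088]), 'eef_rot': array([ 0.56294449,  0.42783301,  0.56375627, -0.42688556]), 'wrist_force': array([-0.11711784,  0.05140964,  0.11630494]), 'torque': array([-0.01997836,  0.00126419, -0.01034049]), 'opening': 1.0001102454806388} 0.025
scene [[399.99947136985924, 0.0, 326.0425680884033], [0.0, 399.99947136985924, 204.893249647756], [0.0, 0.0, 1.0]] [ 2.02550249  0.73096823 -0.38958377] [-0.39063572 -0.08573054  1.21678109]
campos [ 0.97965187 -0.59111768  0.57564252]
top [[489.6548975040416, 0.0, 328.10136165214857], [0.0, 489.6548975040416, 195.85105985224988], [0.0, 0.0, 1.0]] [ 2.05878077 -2.1707477   0.21894209] [-0.00507029  0.51960223  1.1062654 ]
campos [ 0.28447222 -0.02316799  1.18843348]
```

View pics/scene0.png

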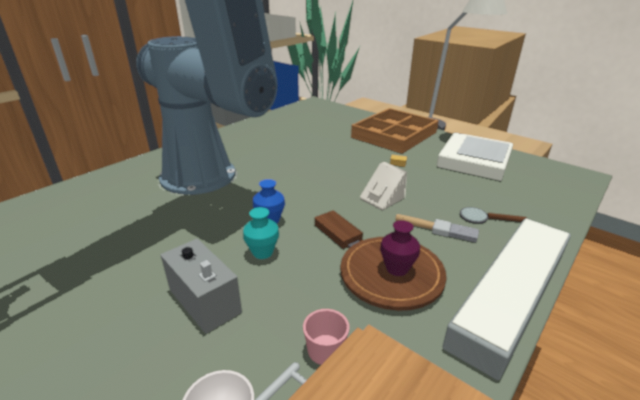

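View pics/top0.png

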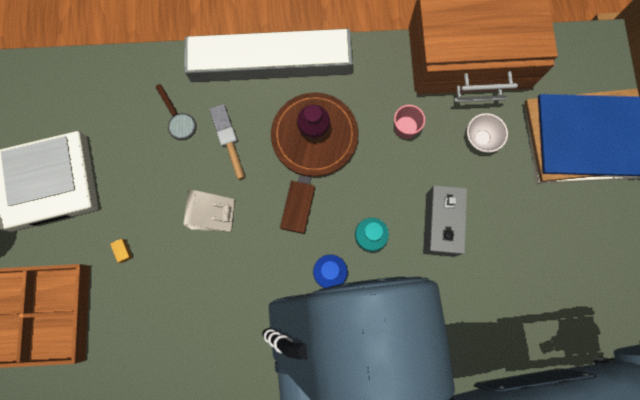

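The scene view shows the charger at about (200,283), the rest at (383,185), the ledge at (338,228) and the turntable at (393,270). In the top view they are at (449,220), (210,211), (297,206) and (315,134). The penlight is the square one nearest the vase side of the block. I'll zoom in for corner points.

Run:
```python
import cv2,numpy as np
t=cv2.imread("pics/top0.png"); s=cv2.imread("pics/scene0.png")
def crop(im,x0,y0,w,h,k,name):
    c=cv2.resize(im[y0:y0+h,x0:x0+w],None,fx=k,fy=k,interpolation=cv2.INTER_CUBIC)
    for i in range(0,w,10):
        cv2.line(c,(i*k,0),(i*k,6),(0,255,255),1)
        if i%20==0: cv2.putText(c,str(x0+i),(i*k,16),0,.35,(0,255,255),1)
    for i in range(0,h,10):
        cv2.line(c,(0,i*k),(6,i*k),(0,255,255),1); 
        if i%20==0: cv2.putText(c,str(y0+i),(8,i*k+4),0,.35,(0,255,255),1)
    return c
a=crop(t,420,180,60,80,7,0); b=crop(s,155,235,90,95,6,0)
def hs(a,b):
    h=max(a.shape[0],b.shape[0]); z=np.zeros((h,a.shape[1]+b.shape[1],3),np.uint8); z[:a.shape[0],:a.shape[1]]=a; z[:b.shape[0],a.shape[1]:]=b; return z
cv2.imwrite("pics/ch.png",hs(crop(t,420,180,55,80,7,0),crop(s,160,238,80,90,5,0)))
cv2.imwrite("pics/rest.png",hs(crop(t,178,182,64,56,6,0),crop(s,355,155,60,60,6,0)))
cv2.imwrite("pics/led.png",hs(crop(t,268,90,95,150,4,0),crop(s,310,205,140,110,3,0)))
```

```text
(no output)
```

View pics/ch.png

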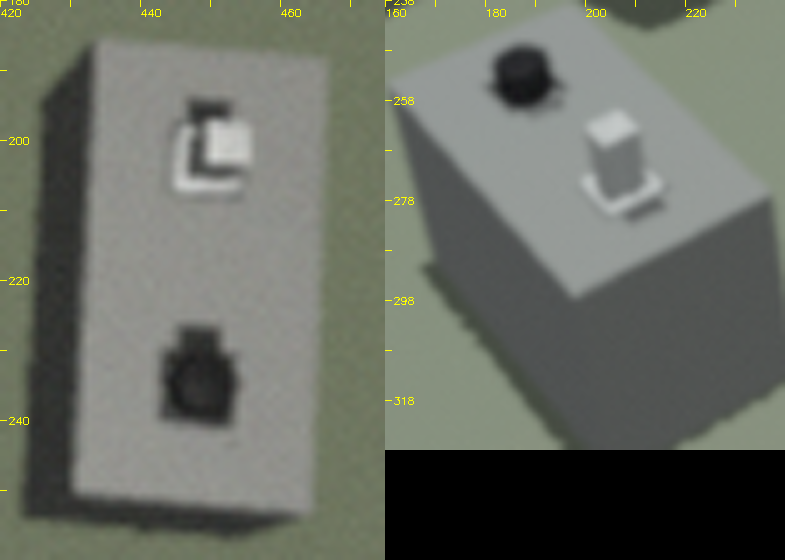

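View pics/rest.png

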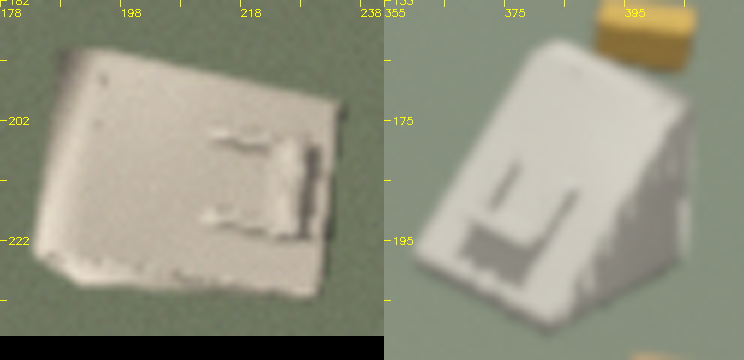

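View pics/led.png

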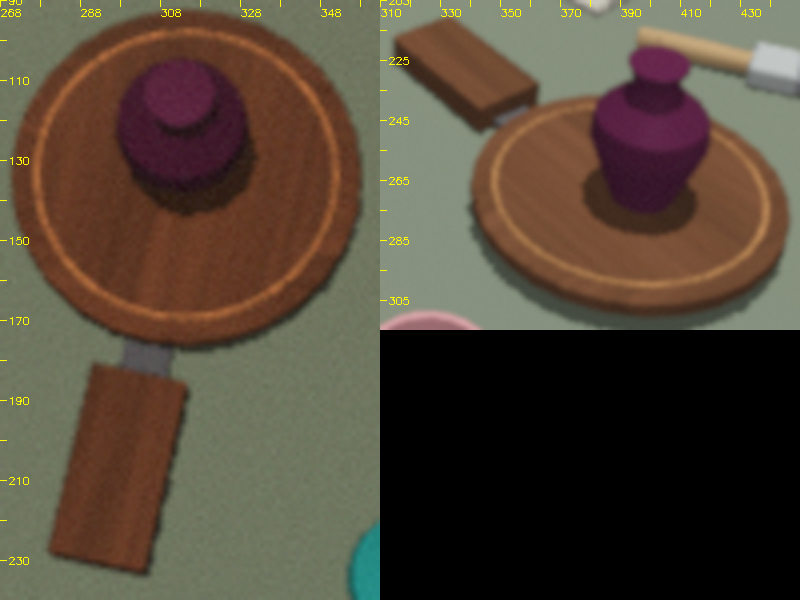

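```bash
cat > h.py <<'E'
import cv2,numpy as np
from scipy.optimize import least_squares
from scipy.spatial.transform import Rotation as Ro
CAM={}
CAM['scene']=(np.array([[399.99947,0,326.04257],[0,399.99947,204.89325],[0,0,1]]),np.array([2.02550249,0.73096823,-0.38958377]),np.array([-0.39063572,-0.08573054,1.21678109]))
CAM['top']=(np.array([[489.6549,0,328.10136],[0,489.6549,195.85106],[0,0,1]]),np.array([2.05878077,-2.1707477,0.21894209]),np.array([-0.00507029,0.51960223,1.1062654]))
def proj(n,P):
    K,r,t=CAM[n]; return cv2.projectPoints(np.asarray(P,float).reshape(-1,3),r,t,K,None)[0].reshape(-1,2)
def ray(n,uv,z):
    K,r,t=CAM[n]; R=cv2.Rodrigues(r)[0]; c=-R.T@t; d=R.T@np.linalg.inv(K)@np.array([*uv,1.]); return c+d*(z-c[2])/d[2]
def loc(p,L):
    c,s=np.cos(p[2]),np.sin(p[2]); L=np.asarray(L,float).reshape(-1,3)
    return np.c_[p[0]+c*L[:,0]-s*L[:,1],p[1]+s*L[:,0]+c*L[:,1],L[:,2]]
def fit(obs,p0):
    # obs: list (cam, localpt, uv)
    def f(p): return np.concatenate([(proj(c,loc(p,[l]))[0]-uv) for c,l,uv in obs])
    r=least_squares(f,p0,loss='soft_l1'); return r.x,r.fun.reshape(-1,2)
def draw(im,n,p,segs,k,x0,y0,col=(0,0,255)):
    for a,b in segs:
        q=(proj(n,loc(p,[a,b]))-[x0,y0]+.5)*k
        cv2.line(im,tuple(np.int32(q[0]*8)),tuple(np.int32(q[1]*8)),col,1,cv2.LINE_AA,3)
E
python3 - <<'E'
from h import *
print("centres",ray('top',(449,220),.09),ray('top',(210,211),.03),ray('top',(297,206),.025),ray('top',(314.2,133.1),.025))
mm=lambda *a:tuple(np.array(a)/1000)
T,S='top','scene'
p,r=fit([(T,mm(75,38,90),(433.1,185.3)),(T,mm(75,-38,90),(466.4,188.1)),(T,mm(-75,-38,90),(464.3,253.1)),(T,mm(-75,38,90),(430,250.3)),
 (S,mm(75,-38,90),(197.6,297.2)),(S,mm(75,38,90),(236.6,275.6)),(S,mm(-75,-38,90),(161,253.2))],[.23,-.3,0])
print("charger",p,np.round(r,1).tolist())
p,r=fit([(T,mm(60,30,25),(290.9,180.1)),(T,mm(60,-30,25),(314.6,185.9)),(T,mm(-60,-30,25),(304.6,233.1)),(T,mm(-60,30,25),(280.1,227.4)),(T,mm(190,0,25),(314.2,133.1)),
 (S,mm(-60,-30,25),(314.8,217.5)),(S,mm(60,30,25),(362.2,232.8)),(S,mm(60,-30,25),(343.2,240.8)),(S,mm(-60,30,25),(332.2,210.2))],[.2,0,0])
print("ledge",p,np.round(r,1).tolist())
p,r=fit([(T,mm(40,-60,0),(234.2,199)),(T,mm(-40,-60,0),(230.9,231.4)),(T,mm(40,38,85),(189.2,190)),(T,mm(-40,38,85),(183.4,224.1)),
 (S,mm(40,-60,0),(383.5,210)),(S,mm(-40,-60,0),(360.2,197.5)),(S,mm(40,38,0),(404.7,199.2))],[.2,.2,0])
print("rest",p,np.round(r,1).tolist())
E
```

```text
centres [ 0.44062    -0.30287827  0.09      ] [0.50134302 0.25247549 0.03      ] [0.50338274 0.043572   0.025     ] [ 0.68569442 -0.00659651  0.025     ]
charger [ 0.44320741 -0.3005348  -0.14361289] [[-0.4, 0.0], [-0.6, 0.1], [-0.8, 0.4], [-0.5, 0.1], [-0.3, 0.2], [0.3, 1.1], [-1.2, 1.5]]
ledge [ 0.50295053  0.04296364 -0.26272537] [[-0.2, -0.1], [0.1, -0.9], [-0.6, -0.2], [-0.6, 0.3], [-0.1, -0.3], [-2.2, -0.0], [0.3, 0.0], [-1.0, 0.9], [-0.1, -0.2]]
rest [ 0.50076265  0.26315327 -0.1087555 ] [[0.2, -0.0], [0.4, -0.4], [-4.1, -0.6], [-2.3, -0.4], [-1.6, 1.4], [-0.8, 2.5], [-0.8, -0.8]]
```

```bash
cat > ov.py <<'E'
from h import *
t=cv2.imread("pics/top0.png"); s=cv2.imread("pics/scene0.png")
def crop(im,x0,y0,w,h,k): return cv2.resize(im[y0:y0+h,x0:x0+w],None,fx=k,fy=k,interpolation=cv2.INTER_CUBIC)
def box(a,b):
    import itertools
    c=[(x,y,z) for x in (a[0],b[0]) for y in (a[1],b[1]) for z in (a[2],b[2])]
    return [(np.array(p)/1e3,np.array(q)/1e3) for p,q in itertools.combinations(c,2) if sum(i!=j for i,j in zip(p,q))==1]
def sl(x,u,h): # on slope: u along from foot, h out
    c=2**-.5; return np.array([x,-30+u*c-h*c,30+u*c+h*c])/1e3
def restsegs():
    S=[]
    pr=[(-60,0),(25,85),(38,85),(38,0)]
    for x in (-40,40):
        for i in range(4): S.append((np.array([x,*pr[i]])/1e3,np.array([x,*pr[(i+1)%4]])/1e3))
    for q in pr: S.append((np.array([-40,*q])/1e3,np.array([40,*q])/1e3))
    for u,h in((0,0),(0,14)): S.append((sl(-20,u,h),sl(20,u,h)))
    for x in(-13.5,13.5):
        S+= [(sl(x,0,8),sl(x,28,8)),(sl(x,28,0),sl(x,28,8)),(sl(x,0,0),sl(x,28,0))]
    for x in(-20,20): S.append((sl(x,0,0),sl(x,0,14)))
    return S
def hs(a,b):
    h=max(a.shape[0],b.shape[0]); z=np.zeros((h,a.shape[1]+b.shape[1],3),np.uint8); z[:a.shape[0],:a.shape[1]]=a; z[:b.shape[0],a.shape[1]:]=b; return z
def pair(p,segs,ct,cs,name):
    a=crop(t,*ct); b=crop(s,*cs)
    draw(a,'top',p,segs,ct[4],ct[0],ct[1]); draw(b,'scene',p,segs,cs[4],cs[0],cs[1])
    cv2.imwrite(name,hs(a,b))
E
python3 - <<'E'
from ov import *
pair([.4432,-.3005,-.1436],box((-75,-38,0),(75,38,90))+box((-49.5,-12,90),(-25.5,12,90.1))+box((25.5,-12,90),(49.5,12,90.1))+box((30.5,-7,94),(44.5,7,118)),(420,180,55,80,7),(160,238,80,90,5),"pics/ch1.png")
pair([.5008,.263,-.1088],restsegs(),(178,182,64,56,6),(355,155,60,60,6),"pics/rest1.png")
pair([.5030,.043,-.2627],box((-60,-30,0),(60,30,25)),(268,90,95,150,4),(310,205,140,110,3),"pics/led1.png")
E
```

```text
(no output)
```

View pics/ch1.png

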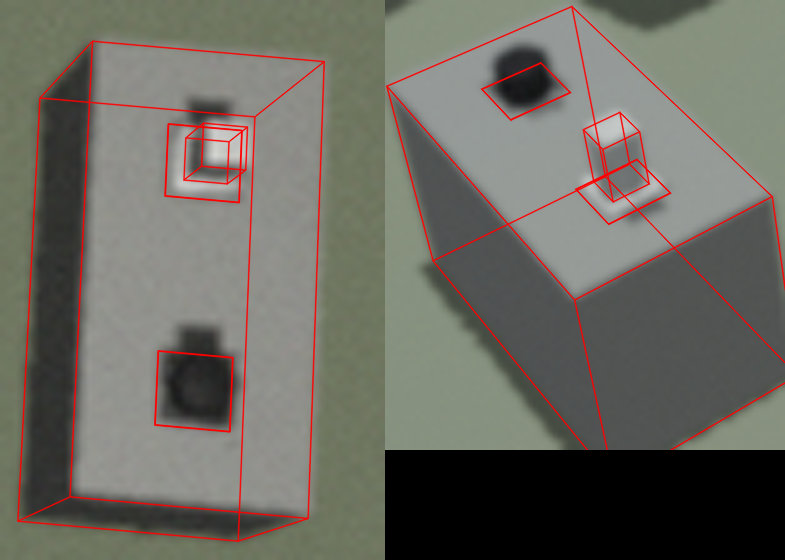

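View pics/rest1.png

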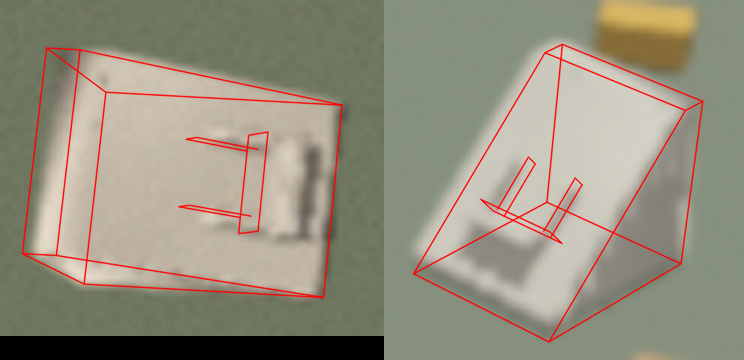

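View pics/led1.png

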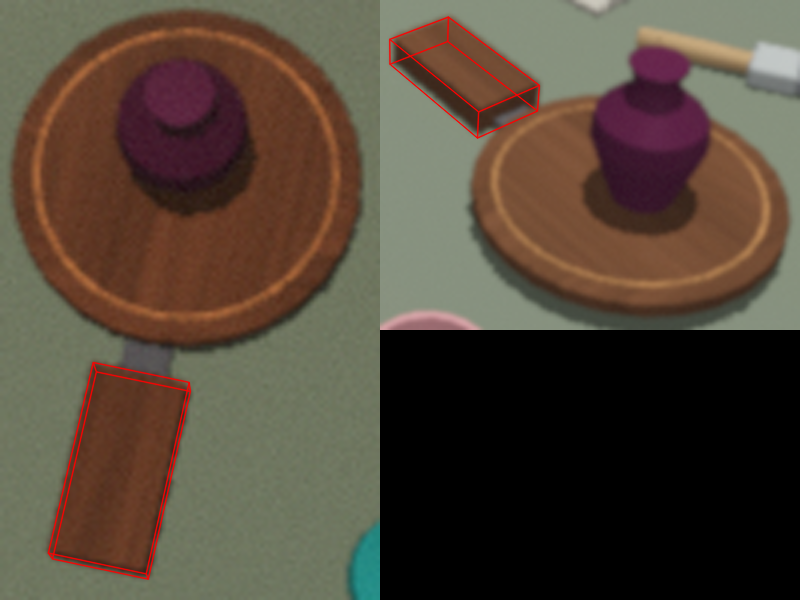

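Run:
```python
from ov import *
from bench import ctrl
A={}
for n in('top','scene'):
    A[n]=np.mean([ctrl.camera(n)["frame"][:,:,::-1].astype(float) for _ in range(4)],0); np.save(f"{n}avg.npy",A[n])
def cr(n,x0,y0,w,h,k):
    im=A[n][y0:y0+h,x0:x0+w]; lo,hi=np.percentile(im,1),np.percentile(im,99)
    im=np.clip((im-lo)/(hi-lo)*255,0,255).astype(np.uint8)
    c=cv2.resize(im,None,fx=k,fy=k,interpolation=cv2.INTER_CUBIC)
    for i in range(0,w,5):
        cv2.line(c,(int((i+.5)*k),0),(int((i+.5)*k),6),(0,0,255),1)
        if i%10==0: cv2.putText(c,str(x0+i),(int((i+.5)*k)-8,16),0,.35,(0,0,255),1)
    for i in range(0,h,5):
        cv2.line(c,(0,int((i+.5)*k)),(6,int((i+.5)*k)),(0,0,255),1)
        if i%10==0: cv2.putText(c,str(y0+i),(8,int((i+.5)*k)+4),0,.35,(0,0,255),1)
    return c
cv2.imwrite("pics/r_t.png",cr('top',178,182,64,56,12)); cv2.imwrite("pics/r_s.png",cr('scene',355,155,60,60,10))
```

```text
(no output)
```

View pics/r_t.png

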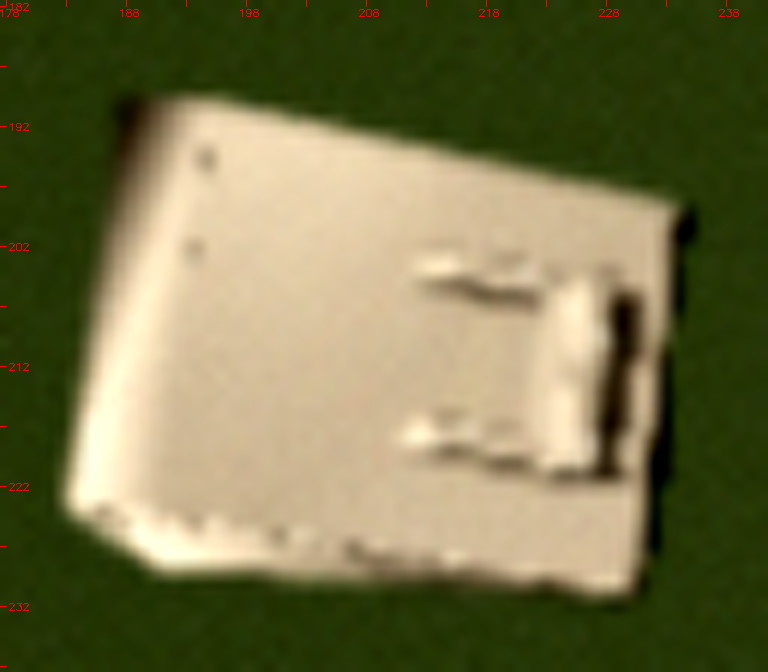

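View pics/r_s.png

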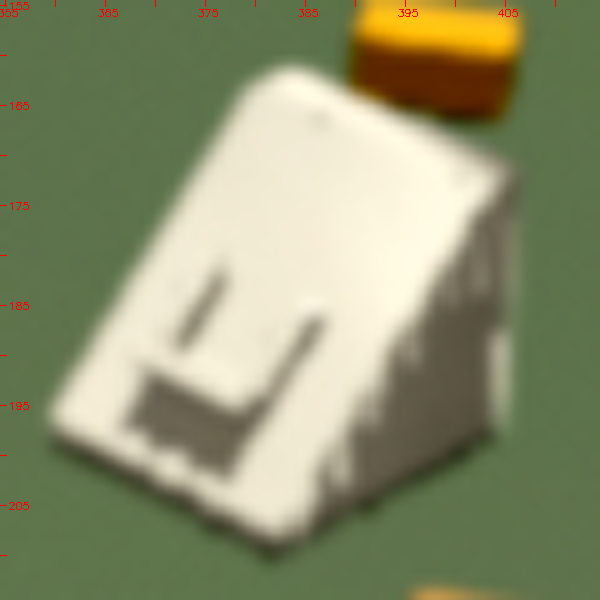

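Run:
```python
from ov import *
mm=lambda *a:np.array(a)/1000
c=2**-.5
T,S='top','scene'
def slp(yf,x,u,h): return mm(x,yf+(u-h)*c,30+(u+h)*c)
def run(feats,p0):
    def f(p):
        return np.concatenate([proj(n,loc(p[:3],[(slp(p[3],*g) if k=='s' else mm(*g))]))[0]-uv for n,k,g,uv in feats])
    r=least_squares(f,p0,loss='soft_l1'); return r.x,r.fun.reshape(-1,2)
F=[(T,'w',(40,-60,0),(233.8,198.5)),(T,'w',(-40,-60,0),(230.5,231)),
(T,'s',(13.5,28,0),(212,204)),(T,'s',(-13.5,28,0),(211,218)),(T,'s',(0,0,0),(222.5,213)),(T,'s',(0,0,14),(227.3,213)),
(S,'w',(40,-60,0),(382,209.5)),(S,'w',(-40,-60,0),(359.5,197.5)),(S,'w',(40,38,0),(404,198)),
(S,'s',(-13.5,28,0),(377,182)),(S,'s',(13.5,28,0),(387,186.5)),(S,'s',(-20,0,14),(369,191.5)),(S,'s',(20,0,14),(380.5,197))]
p,r=run(F,[.5,.26,-.1,-.03]); print(p); 
for f,e in zip(F,r): print(f,np.round(e,1))
```

```text
[  0.50049073   0.26509736  -0.10491582 -41.71553075]
('top', 'w', (40, -60, 0), (233.8, 198.5)) [-0.3  0.5]
('top', 'w', (-40, -60, 0), (230.5, 231)) [0.1 0.1]
('top', 's', (13.5, 28, 0), (212, 204)) [0.5 1.1]
('top', 's', (-13.5, 28, 0), (211, 218)) [ 0.3 -1.7]
('top', 's', (0, 0, 0), (222.5, 213)) [-0.5 -0.5]
('top', 's', (0, 0, 14), (227.3, 213)) [-2. -1.]
('scene', 'w', (40, -60, 0), (382, 209.5)) [0.4 1.5]
('scene', 'w', (-40, -60, 0), (359.5, 197.5)) [0.2 2.3]
('scene', 'w', (40, 38, 0), (404, 198)) [0.2 0. ]
('scene', 's', (-13.5, 28, 0), (377, 182)) [0.3 0.9]
('scene', 's', (13.5, 28, 0), (387, 186.5)) [-1.9 -0.1]
('scene', 's', (-20, 0, 14), (369, 191.5)) [-0.8 -2.7]
('scene', 's', (20, 0, 14), (380.5, 197)) [-0.8 -2.7]
```

```bash
cat > rest2.py <<'E'
from ov import *
c=2**-.5
def segs(yf,t=5):
    sl=lambda x,u,h: np.array([x,yf+(u-h)*c,30+(u+h)*c])/1e3
    S=[]
    pr=[(-60,0),(-60,30-(yf+60)),(yf+55,85),(38,85),(38,0)]
    n=len(pr)
    for x in (-40,40):
        for i in range(n): S.append((np.array([x,*pr[i]])/1e3,np.array([x,*pr[(i+1)%n]])/1e3))
    for q in pr: S.append((np.array([-40,*q])/1e3,np.array([40,*q])/1e3))
    for u,h in((0,0),(0,14),(-t,14),(-t,0)): S.append((sl(-20,u,h),sl(20,u,h)))
    for x in(-13.5,13.5): S+= [(sl(x,0,8),sl(x,28,8)),(sl(x,28,0),sl(x,28,8)),(sl(x,0,0),sl(x,28,0))]
    for x in(-20,20): S+=[(sl(x,0,0),sl(x,0,14)),(sl(x,-t,0),sl(x,-t,14)),(sl(x,0,14),sl(x,-t,14))]
    return S
E
cat > stretch.py <<'E'
import ov,numpy as np
for n in('t','s'):
    A=np.load({'t':'topavg.npy','s':'sceneavg.npy'}[n]); setattr(ov,n,np.clip((A-40)*1.3,0,255).astype(np.uint8))
E
python3 - <<'E'
import stretch
from rest2 import *
pair([.5005,.265,-.105],segs(-42),(178,182,64,56,7),(355,155,50,60,7),"pics/rest2.png")
E
```

```text
(no output)
```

View pics/rest2.png

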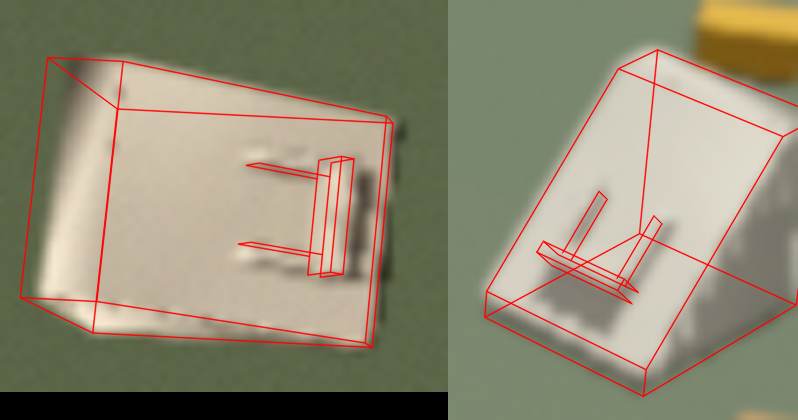

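```bash
cat > k.py <<'E'
from h import *
def M(q): return Ro.from_quat([q[1],q[2],q[3],q[0]])
# jog maths: from commanded pose (p,R) to target (p2,R2) -> row values
def row(p,R,p2,R2):
    d=R.inv().apply(np.array(p2)-p)/0.2; w=(R.inv()*R2).as_rotvec()/(2*np.pi); return np.round(np.r_[d,w],4)
CH=np.array([.4435,-.3005,-.1436]); RE=np.array([.5005,.265,-.105]); YF=-.042; LE=np.array([.503,.043,-.2627])
def ax(yaw): return np.array([np.cos(yaw),np.sin(yaw),0]),np.array([-np.sin(yaw),np.cos(yaw),0]),np.array([0,0,1.])
def frame(x,z): return Ro.from_matrix(np.c_[x,np.cross(z,x),z])
E
python3 - <<'E'
from k import *
from bench import ctrl
o=ctrl.get_obs(); R=M(o['eef_rot']); print(np.round(R.as_matrix(),3),o['eef_pos'])
print("teal",ray('top',(372,234),.08),"blue",ray('top',(330,271),.08))
c=loc(CH,[(.0375,0,.1)])[0]; print("pen",c, "foot",loc(RE,[(0,YF,.03)]))
print(proj('top',[[*c[:2],.118]]),proj('scene',[[*c[:2],.118]]))
E
```

```text
[[-0.     0.963  0.269]
 [ 0.     0.269 -0.963]
 [-1.     0.    -0.   ]] [ 0.15492423 -0.55370722  0.25622906]
teal [ 0.41927135 -0.12736582  0.08      ] blue [ 0.34114689 -0.02752932  0.08      ]
pen [ 0.48061402 -0.30586651  0.1       ] foot [[0.4960981  0.22323131 0.03      ]]
[[451.50444861 200.24973402]] [[204.81236346 263.61876954]]
```

```bash
cat >> k.py <<'E'
C=np.c_[[0,0,1.],[0,1,0],[-1,0,0]]  # columns: tool x,y,z in flange
def wrist(R,q1,a,s4=1):
    W=Ro.from_euler('ZY',[q1,a]).inv()*R*Ro.from_matrix(C).inv()
    e=W.as_euler('ZYZ'); return np.array([s4*e[0],e[1],e[2]])
S2=2**-.5
rx,ry,rz=ax(RE[2]); sl_up=(ry+rz)*S2; sl_n=(rz-ry)*S2
foot=loc(RE,[(0,YF,.03)])[0]
cx,cy,cz=ax(CH[2]); tx,ty,tz=ax(LE[2])
def grasp1(sign,Rpen): # tool x=-pz, tool z=sign*py
    m=Rpen.as_matrix(); return frame(-m[:,2],sign*m[:,1])
def grasp2(sign,Rpen): # tool x=-px, tool z=sign*py
    m=Rpen.as_matrix(); return frame(-m[:,0],sign*m[:,1])
P_ch=Ro.from_euler('z',CH[2])
P_re=Ro.from_matrix(np.c_[sl_n,rx,sl_up])
P_le=Ro.from_matrix(np.c_[tz,np.cross(-tx,tz),-tx])
E
python3 - <<'E'
from k import *
print(np.linalg.det(P_re.as_matrix()),np.linalg.det(P_le.as_matrix()))
print(np.degrees(wrist(frame(np.array([0,0,-1.]),np.array([.269,-.963,0])),-1.504,1.788)))
def show(n,R,pos):
    L=.2
    w=pos-L*R.as_matrix()[:,0]; az=np.arctan2(w[1],w[0]); r=np.hypot(w[0],w[1]); q1=az-np.arcsin(.118/r)
    print(n,'wrist',w.round(3),'r',r.round(3),'q1',np.degrees(q1).round(),[np.degrees(wrist(R,q1,a)).round().tolist() for a in(1.5,1.8,2.1)])
for s in(1,-1):
    show(f'stub {s}',grasp1(s,P_ch),np.array([.481,-.306,.12]))
    show(f'rest {s}',grasp1(s,P_re),foot+.106*sl_up+.011*sl_n)
    show(f'regrip {s}',grasp2(s,P_re),foot+.052*sl_up+.027*sl_n)
    show(f'ledge {s}',grasp2(s,P_le),np.array([.503,.043,.055])-.009*tx)
E
```

```text
0.9999999999999997 0.9999999999999999
[ 2.54444375e-14  7.75551462e+01 -1.17797829e+01]
stub 1 wrist [ 0.481 -0.306  0.32 ] r 0.57 q1 -44.0 [[0.0, 94.0, -126.0], [0.0, 77.0, -126.0], [0.0, 60.0, -126.0]]
rest 1 wrist [0.518 0.431 0.254] r 0.674 q1 30.0 [[-40.0, 117.0, 24.0], [-36.0, 104.0, 35.0], [-35.0, 90.0, 45.0]]
regrip 1 wrist [0.483 0.1   0.227] r 0.493 q1 -2.0 [[45.0, 90.0, 6.0], [46.0, 78.0, -7.0], [50.0, 67.0, -20.0]]
ledge 1 wrist [0.494 0.045 0.255] r 0.496 q1 -9.0 [[0.0, 94.0, -83.0], [0.0, 77.0, -83.0], [0.0, 60.0, -83.0]]
stub -1 wrist [ 0.481 -0.306  0.32 ] r 0.57 q1 -44.0 [[0.0, 94.0, 54.0], [0.0, 77.0, 54.0], [0.0, 60.0, 54.0]]
rest -1 wrist [0.518 0.431 0.254] r 0.674 q1 30.0 [[-40.0, 117.0, -156.0], [-36.0, 104.0, -145.0], [-35.0, 90.0, -135.0]]
regrip -1 wrist [0.483 0.1   0.227] r 0.493 q1 -2.0 [[45.0, 90.0, -174.0], [46.0, 78.0, 173.0], [50.0, 67.0, 160.0]]
ledge -1 wrist [0.494 0.045 0.255] r 0.496 q1 -9.0 [[0.0, 94.0, 97.0], [0.0, 77.0, 97.0], [-0.0, 60.0, 97.0]]
```

```bash
cat > nav.py <<'E'
from k import *
import json,sys
def load(): d=json.load(open('cmd.json')); return np.array(d['p']),Ro.from_quat(d['q'])
def save(p,R): json.dump(dict(p=list(map(float,p)),q=list(map(float,R.as_quat()))),open('cmd.json','w'))
def apply(r):
    p,R=load(); r=np.array(r,float); p2=p+R.apply(r[:3]*.2); R2=R*Ro.from_rotvec(r[3:6]*2*np.pi); save(p2,R2)
def to(p2,R2,nd=4):
    p,R=load(); r=np.round(row(p,R,p2,R2),nd); print("row",r.tolist(),"rows min",np.ceil(max(np.linalg.norm(r[:3])*200/62.5,np.linalg.norm(r[3:])*360/10.7))); return r
def st():
    from bench import ctrl
    o=ctrl.get_obs(); p,R=load(); Rm=M(o['eef_rot'])
    print('t',round(o['time_s'],2),'pos',o['eef_pos'].round(4),'cmd',p.round(4),'perr mm',((o['eef_pos']-p)*1e3).round(1),'rot err deg',np.degrees((R.inv()*Rm).as_rotvec()).round(2),'F',o['wrist_force'].round(1),'q',np.degrees(o['q']).round(0),'open',round(o['opening'],3))
E
python3 - <<'E'
from nav import *
save([.155,-.554,.256],frame(np.array([0,0,-1.]),np.array([np.cos(-1.298),np.sin(-1.298),0])))
st()
p,R=load()
mid=Ro.from_euler('z',78,degrees=True)*R
r=to([.40,-.38,.256],mid); apply(r)
to([.481,-.306,.17],grasp1(1,P_ch))
E
```

```text
t 0.5 pos [ 0.1549 -0.5537  0.2562] cmd [ 0.155 -0.554  0.256] perr mm [-0.1  0.3  0.2] rot err deg [-0.    0.01  0.  ] F [ 0.1 -0.2  0.3] q [-86.  10.  92.  -0.  78. -12.] open 1.006
row [0.0, 1.4141, -0.5078, -0.2167, 0.0, 0.0] rows min 8.0
row [0.43, 0.3435, 0.4277, -0.217, -0.0, -0.0] rows min 8.0
```

Run:
```python
from nav import *
save([.155,-.554,.256],frame(np.array([0,0,-1.]),np.array([np.cos(-1.298),np.sin(-1.298),0])))
p,R=load()
mid=Ro.from_euler('z',78,degrees=True)*R
r=to([.345,-.44,.256],mid); apply(r)
to([.481,-.306,.17],grasp1(1,P_ch))
```

```text
row [0.0, 1.0684, -0.293, -0.2167, 0.0, 0.0] rows min 8.0
row [0.43, 0.6254, 0.7212, -0.217, -0.0, -0.0] rows min 8.0
```

Emit:
{"fn": "jog_arm", "kwargs": {"commands": [0,1.0,-0.29,-0.217,0,0,0.2,0,1.0,-0.29,-0.217,0,0,0.2,0,1.0,-0.29,-0.217,0,0,0.2,0,1.0,-0.29,-0.217,0,0,0.2,0,1.0,-0.29,-0.217,0,0,0.2,0,1.0,-0.29,-0.217,0,0,0.2,0,1.0,-0.29,-0.217,0,0,0.2,0,1.0,-0.29,-0.217,0,0,0.2,0,1.0,-0.29,-0.217,0,0,0.2]}}

```text
time_s: 1.62
eef_pos: [0.3319, -0.444, 0.2563]
eef_rot: [0.707, -0.023, 0.707, 0.023]
wrist_force: [0.6, 0.2, -0.2]
opening: 0.601
```

Run:
```python
from nav import *
save([.155,-.554,.256],frame(np.array([0,0,-1.]),np.array([np.cos(-1.298),np.sin(-1.298),0])))
apply([0,1,-.29,-.217,0,0]); st()
to([.481,-.306,.17],grasp1(1,P_ch))
```

```text
t 1.62 pos [ 0.3319 -0.444   0.2563] cmd [ 0.332  -0.4443  0.256 ] perr mm [-0.1  0.3  0.3] rot err deg [ 0.04 -0.   -0.01] F [ 0.6  0.2 -0.2] q [-65.   8.  95.  -0.  77. -69.] open 0.601
row [0.43, 0.6411, 0.7887, -0.2167, -0.0, -0.0] rows min 8.0
```

Emit:
{"fn": "jog_arm", "kwargs": {"commands": [0.43,0.641,0.789,-0.2167,0,0,0.2,0.43,0.641,0.789,-0.2167,0,0,0.2,0.43,0.641,0.789,-0.2167,0,0,0.2,0.43,0.641,0.789,-0.2167,0,0,0.2,0.43,0.641,0.789,-0.2167,0,0,0.2,0.43,0.641,0.789,-0.2167,0,0,0.2,0.43,0.641,0.789,-0.2167,0,0,0.2,0.43,0.641,0.789,-0.2167,0,0,0.2,0.43,0.641,0.789,-0.2167,0,0,0.2]}}

```text
time_s: 2.75
eef_pos: [0.481, -0.3058, 0.1703]
eef_rot: [0.535, -0.462, 0.535, 0.462]
wrist_force: [-0.2, -1.0, 0.0]
opening: 0.598
```

Run:
```python
from nav import *
apply([.43,.641,.789,-.2167,0,0]); st()
from bench import ctrl
for n in('top','scene'): cv2.imwrite(f"pics/{n}1.png",ctrl.camera(n)["frame"][:,:,::-1])
a=cv2.imread('pics/top1.png')[160:270,400:510]; b=cv2.imread('pics/scene1.png')[180:320,130:270]
import ov
cv2.imwrite('pics/h1.png',ov.hs(cv2.resize(a,None,fx=4,fy=4),cv2.resize(b,None,fx=2.5,fy=2.5)))
to([.481,-.306,.122],grasp1(1,P_ch))
```

```text
t 2.75 pos [ 0.481  -0.3058  0.1703] cmd [ 0.4811 -0.306   0.17  ] perr mm [-0.   0.2  0.3] rot err deg [ 0.09  0.   -0.  ] F [-0.2 -1.   0. ] q [ -44.   15.   97.   -0.   68. -126.] open 0.598
row [0.24, 0.0003, 0.0, -0.0, 0.0, -0.0] rows min 1.0
```

View pics/h1.png

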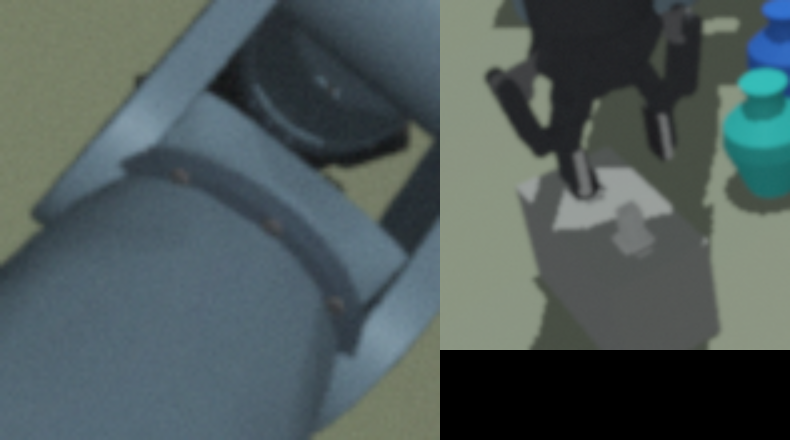

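Emit:
{"fn": "jog_arm", "kwargs": {"commands": [0.245,0,0,0,0,0,0.2,0.245,0,0,0,0,0,0.2,0.245,0,0,0,0,0,-1,0.245,0,0,0,0,0,-1,0.245,0,0,0,0,0,-1,0.245,0,0,0,0,0,-1,0.245,0,0,0,0,0,-1,0.245,0,0,0,0,0,-1]}}

```text
time_s: 3.85
eef_pos: [0.4821, -0.3069, 0.1234]
eef_rot: [0.535, -0.464, 0.535, 0.461]
wrist_force: [0.5, -0.5, 6.0]
opening: 0.148
```

Run:
```python
from nav import *
apply([.245,0,0,0,0,0]); st()
```

```text
t 3.85 pos [ 0.4821 -0.3069  0.1234] cmd [ 0.4811 -0.306   0.121 ] perr mm [ 1.  -0.9  2.4] rot err deg [ 0.    0.13 -0.18] F [ 0.5 -0.5  6. ] q [ -44.   19.   99.   -0.   63. -126.] open 0.148
```

Emit:
{"fn": "jog_arm", "kwargs": {"commands": [-0.05,0,0,0,0,0,-1,-0.12,0,0,0,0,0,-1,-0.2,0,0,0,0,0,-1,-0.3,0,0,0,0,0,-1,-0.4,0,0,0,0,0,-1,-0.5,0,0,0,0,0,-1,-0.6,0,0,0,0,0,-1,-0.7,0,0,0,0,0,-1,-0.7,0,0,0,0,0,-1]}}

```text
time_s: 4.97
eef_pos: [0.4816, -0.3059, 0.2639]
eef_rot: [0.535, -0.464, 0.534, 0.462]
wrist_force: [-0.4, -0.5, -1.2]
opening: 0.147
```

Run:
```python
from nav import *
apply([-.7,0,0,0,0,0]); st()
from bench import ctrl
for n in('top','scene'): cv2.imwrite(f"pics/{n}2.png",ctrl.camera(n)["frame"][:,:,::-1])
b=cv2.imread('pics/scene2.png')[130:330,110:310]
cv2.imwrite('pics/h2.png',cv2.resize(b,None,fx=3,fy=3))
```

```text
t 4.97 pos [ 0.4816 -0.3059  0.2639] cmd [ 0.4811 -0.306   0.261 ] perr mm [0.6 0.1 2.9] rot err deg [-0.02  0.09 -0.17] F [-0.4 -0.5 -1.2] q [ -44.    9.   92.    0.   78. -126.] open 0.147
```

View pics/h2.png

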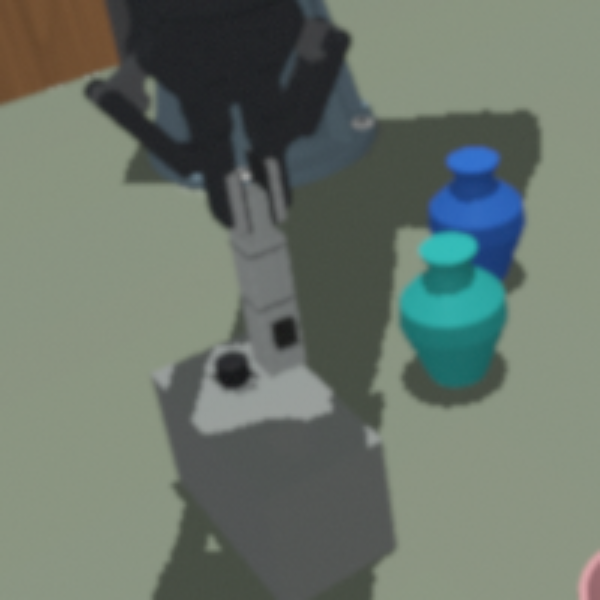

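```bash
python3 - <<'E'
from nav import *
from bench import ctrl
o=ctrl.get_obs(); print(o['eef_pos'],o['wrist_force'])
for z in (.1435,.1465,.1495,.1725): print(z,proj('scene',[[.4816,-.306,z]]), proj('scene',loc([.4816,-.306,CH[2]],[(.011,-.011,z),(.011,.011,z),(.011,-.011,z+.086),(.017,0,z+.028)])).round(1).tolist())
E
python3 - <<'E'
import cv2
b=cv2.imread('pics/scene2.png')[180:260,175:225]
b=cv2.resize(b,None,fx=10,fy=7.5*10/7.5,interpolation=cv2.INTER_CUBIC)
for i in range(0,50,5): cv2.putText(b,str(175+i),(i*10,10),0,.35,(0,0,255))
for i in range(0,80,5): cv2.putText(b,str(180+i),(0,i*10+8),0,.35,(0,0,255))
cv2.imwrite('pics/h2b.png',b[:600])
cv2.imwrite('pics/h2c.png',b[200:])
E
```

```text
[ 0.48075826 -0.30523887  0.26123137] [-0.59382278 -0.2846186  -1.60039327]
0.1435 [[202.88574983 252.37559134]] [[200.0, 258.2], [211.9, 252.7], [191.5, 215.3], [205.3, 243.9]]
0.1465 [[202.62001659 250.99023731]] [[199.8, 256.8], [211.7, 251.3], [191.2, 213.7], [205.1, 242.4]]
0.1495 [[202.35304132 249.59840812]] [[199.5, 255.4], [211.4, 249.9], [190.9, 212.1], [204.8, 240.9]]
0.1725 [[200.26401841 238.70765018]] [[197.3, 244.4], [209.5, 239.0], [188.4, 199.4], [202.7, 229.4]]
```

View pics/h2c.png

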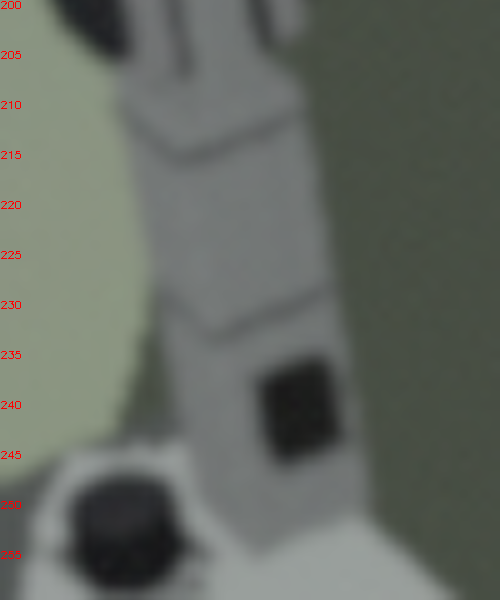

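```bash
cat >> nav.py <<'E'
from scipy.spatial.transform import Slerp
LT=.1165
E
python3 - <<'E'
from nav import *
p,R=load(); st()
R1=grasp1(1,P_re); print('angle',np.degrees((R.inv()*R1).magnitude()))
sl=Slerp([0,1],Ro.concatenate([R,R1]))
fin=foot+.011*sl_n+LT*sl_up; pre=fin+.03*sl_n+.006*sl_up; print('fin',fin,'pre',pre)
for f,w in ((.2,[.49,-.15,.31]),(.5,[.49,.04,.34]),(.8,[.49,.20,.30]),(1,pre+.03*sl_n)):
    r=to(np.array(w),sl(f)); apply(r); print(sl(f).as_matrix()[:,0].round(2))
save(p,R)
E
```

```text
t 5.08 pos [ 0.4808 -0.3052  0.2612] cmd [ 0.4811 -0.306   0.261 ] perr mm [-0.3  0.8  0.2] rot err deg [-0.01 -0.03  0.02] F [-0.6 -0.3 -1.6] q [ -44.    9.   93.    0.   78. -126.] open 0.148
angle 96.50875755354944
fin [0.50391669 0.29742022 0.12015611] pre [0.50213805 0.28054313 0.14561196]
row [-0.245, 0.0675, 0.7784, 0.046, 0.0191, -0.0198] rows min 3.0
[ 0.08 -0.15 -0.99]
row [-0.2895, 0.3683, 0.84, 0.0691, 0.0286, -0.0297] rows min 4.0
[ 0.12 -0.39 -0.91]
row [-0.1316, 0.6291, 0.5166, 0.069, 0.0285, -0.0297] rows min 3.0
[ 0.04 -0.61 -0.8 ]
row [0.3516, 0.6175, 0.1713, 0.0461, 0.0191, -0.0199] rows min 3.0
[-0.07 -0.7  -0.71]
```

Emit:
{"fn": "jog_arm", "kwargs": {"commands": [-0.06,0.017,0.2,0.012,0.005,-0.005,-1,-0.12,0.034,0.4,0.023,0.0095,-0.01,-1,-0.18,0.05,0.6,0.035,0.0145,-0.015,-1,-0.245,0.0675,0.778,0.046,0.0191,-0.0198,-1,-0.245,0.0675,0.778,0.046,0.0191,-0.0198,-1]}}

```text
time_s: 5.7
eef_pos: [0.4898, -0.1471, 0.3104]
eef_rot: [0.59, -0.441, 0.596, 0.32]
wrist_force: [-0.1, -0.3, -1.1]
opening: 0.142
```

Emit:
{"fn": "jog_arm", "kwargs": {"commands": [-0.06,0.07,0.17,0.014,0.0057,-0.006,-1,-0.12,0.15,0.34,0.028,0.0114,-0.012,-1,-0.18,0.22,0.51,0.042,0.017,-0.018,-1,-0.24,0.3,0.68,0.056,0.023,-0.024,-1,-0.29,0.368,0.84,0.0691,0.0286,-0.0297,-1,-0.29,0.368,0.84,0.0691,0.0286,-0.0297,-1]}}

```text
time_s: 6.45
eef_pos: [0.4898, 0.0423, 0.339]
eef_rot: [0.641, -0.384, 0.658, 0.089]
wrist_force: [0.3, 0.2, -0.7]
opening: 0.144
```

Run:
```python
from nav import *
apply([-0.245, 0.0675, 0.778, 0.046, 0.0191, -0.0198]); apply([-0.29, 0.368, 0.84, 0.0691, 0.0286, -0.0297])
st()
R1=grasp1(1,P_re); p,R=load()
sl=Slerp([0,1],Ro.concatenate([grasp1(1,P_ch),R1]))
fin=foot+.011*sl_n+LT*sl_up; pre=fin+.03*sl_n+.006*sl_up
for f,w in ((.8,[.49,.20,.30]),(1,pre+.03*sl_n)):
    r=to(np.array(w),sl(f)); apply(r)
save(p,R)
```

```text
t 6.45 pos [0.4898 0.0423 0.339 ] cmd [0.49   0.0399 0.3401] perr mm [-0.3  2.3 -1.1] rot err deg [-0.29  0.02  0.08] F [ 0.3  0.2 -0.7] q [  5.  -5. 101. -24.  79. -31.] open 0.144
row [-0.1313, 0.6297, 0.5168, 0.069, 0.0285, -0.0297] rows min 3.0
row [0.3516, 0.6175, 0.1713, 0.0461, 0.0191, -0.0199] rows min 3.0
```

Emit:
{"fn": "jog_arm", "kwargs": {"commands": [-0.033,0.157,0.13,0.017,0.007,-0.0075,-1,-0.066,0.315,0.26,0.034,0.014,-0.015,-1,-0.1,0.472,0.39,0.052,0.021,-0.022,-1,-0.1313,0.63,0.517,0.069,0.0285,-0.0297,-1,-0.1313,0.63,0.517,0.069,0.0285,-0.0297,-1]}}

```text
time_s: 7.08
eef_pos: [0.4896, 0.2011, 0.2961]
eef_rot: [0.651, -0.303, 0.68, -0.149]
wrist_force: [-0.7, -1.0, -1.8]
opening: 0.15
```

Emit:
{"fn": "jog_arm", "kwargs": {"commands": [0.088,0.154,0.043,0.0115,0.0048,-0.005,-1,0.176,0.309,0.086,0.023,0.0096,-0.01,-1,0.264,0.463,0.128,0.035,0.0144,-0.015,-1,0.3516,0.6175,0.1713,0.0461,0.0191,-0.0199,-1,0.3516,0.6175,0.1713,0.0461,0.0191,-0.0199,-1,0.3516,0.6175,0.1713,0.0461,0.0191,-0.0199,-1]}}

```text
time_s: 7.82
eef_pos: [0.5007, 0.2584, 0.1683]
eef_rot: [0.638, -0.236, 0.667, -0.304]
wrist_force: [-0.3, 0.5, -0.3]
opening: 0.145
```

Run:
```python
from nav import *
apply([-0.1313, 0.63, 0.517, 0.069, 0.0285, -0.0297]); apply([0.3516, 0.6175, 0.1713, 0.0461, 0.0191, -0.0199])
from bench import ctrl
for n in('top','scene'): cv2.imwrite(f"pics/{n}3.png",ctrl.camera(n)["frame"][:,:,::-1])
st()
import ov
a=cv2.imread('pics/top3.png')[150:260,150:270]; b=cv2.imread('pics/scene3.png')[110:220,340:430]
cv2.imwrite('pics/h3.png',ov.hs(cv2.resize(a,None,fx=3.5,fy=3.5,interpolation=2),cv2.resize(b,None,fx=4,fy=4,interpolation=2)))
```

```text
t 7.92 pos [0.501  0.2591 0.1695] cmd [0.4999 0.2595 0.1668] perr mm [ 1.  -0.4  2.8] rot err deg [ 0.1  -0.08  0.14] F [-0.3  0.2 -0.3] q [ 32.  36.  79. -34.  96.  44.] open 0.149
```

View pics/h3.png

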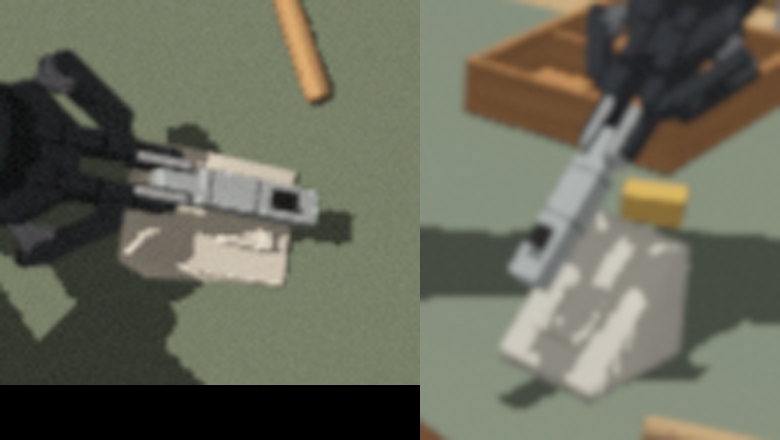

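```bash
cat > pv.py <<'E'
from nav import *
import ov
def boxsegs(a,b): return ov.box(a,b)
def penseg(): return boxsegs((-11,-11,0),(11,11,86))+boxsegs((-7,-7,86),(7,7,112))+boxsegs((16.9,-6,20),(17,6,36))
def pdraw(im,n,p,R,k,x0,y0,col=(0,0,255)):
    for a,b in penseg():
        q=(proj(n,R.apply([a,b])+p)-[x0,y0]+.5)*k
        cv2.line(im,tuple(np.int32(q[0]*8)),tuple(np.int32(q[1]*8)),col,1,cv2.LINE_AA,3)
def crop(f,x0,y0,w,h,k):
    return cv2.resize(f[y0:y0+h,x0:x0+w],None,fx=k,fy=k,interpolation=2)
def over(ft,fs,p,R,ct,cs,out,rest=False):
    a=crop(ft,*ct); b=crop(fs,*cs)
    pdraw(a,'top',p,R,ct[4],*ct[:2]); pdraw(b,'scene',p,R,cs[4],*cs[:2])
    if rest:
        from rest2 import segs
        draw(a,'top',RE,segs(YF*1e3,8),ct[4],*ct[:2],col=(0,200,0)); draw(b,'scene',RE,segs(YF*1e3,8),cs[4],*cs[:2],col=(0,200,0))
    cv2.imwrite(out,ov.hs(a,b))
E
python3 - <<'E'
from pv import *
p=np.array([.501,.2591,.1695]); _,R=load()
m=R.as_matrix(); pz=-m[:,0]; py=m[:,2]; px=np.cross(py,pz); Rp=Ro.from_matrix(np.c_[px,py,pz])
over(cv2.imread('pics/top3.png'),cv2.imread('pics/scene3.png'),p-LT*pz,Rp,(178,175,70,60,6),(350,130,62,80,6),'pics/h3o.png',True)
E
```

```text
(no output)
```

View pics/h3o.png

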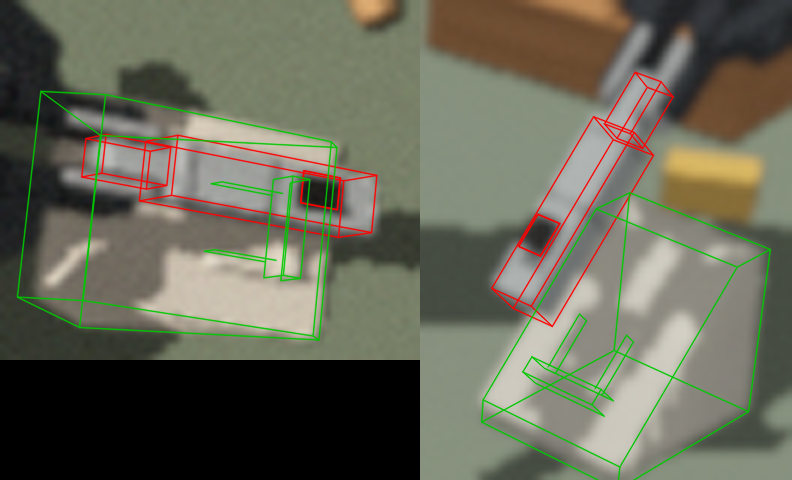

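Run:
```python
from nav import *
st()
from bench import ctrl
ctrl.camera('top'); st(); ctrl.camera('top'); st()
fin=foot+.011*sl_n+LT*sl_up; R1=grasp1(1,P_re)
p,R=load(); print('now rel foot u,h,x:',[(p-foot-LT*sl_up)@v for v in (sl_up,sl_n,rx)])
to(fin+.008*sl_n+.006*sl_up,R1)
```

```text
t 7.92 pos [0.501  0.2591 0.1695] cmd [0.4999 0.2595 0.1668] perr mm [ 1.  -0.4  2.8] rot err deg [ 0.1  -0.08  0.14] F [-0.3  0.2 -0.3] q [ 32.  36.  79. -34.  96.  44.] open 0.149
t 7.97 pos [0.5008 0.2593 0.1695] cmd [0.4999 0.2595 0.1668] perr mm [ 0.9 -0.2  2.8] rot err deg [ 0.11 -0.09  0.14] F [ 0.6  0.5 -1.4] q [ 32.  36.  79. -34.  96.  44.] open 0.154
t 8.03 pos [0.5007 0.2595 0.1694] cmd [0.4999 0.2595 0.1668] perr mm [0.7 0.  2.6] rot err deg [ 0.1  -0.09  0.14] F [-0.3  0.5 -0.7] q [ 32.  36.  79. -34.  96.  44.] open 0.146
now rel foot u,h,x: [np.float64(0.006029981957012441), np.float64(0.07092842298608598), np.float64(-9.797762042621635e-06)]
row [0.0001, 0.2596, -0.0, -0.0, -0.0, 0.0] rows min 1.0
```

Emit:
{"fn": "jog_arm", "kwargs": {"commands": [0,0.07,0,0,0,0,-1,0,0.14,0,0,0,0,-1,0,0.2,0,0,0,0,-1,0,0.25,0,0,0,0,-1,0,0.26,0,0,0,0,-1,0,0.26,0,0,0,0,-1]}}

```text
time_s: 8.78
eef_pos: [0.5037, 0.2964, 0.1301]
eef_rot: [0.638, -0.236, 0.667, -0.305]
wrist_force: [-0.7, 0.7, -1.0]
opening: 0.147
```

Run:
```python
from pv import *
apply([0,.26,0,0,0,0])
from bench import ctrl
for n in('top','scene'): cv2.imwrite(f"pics/{n}4.png",ctrl.camera(n)["frame"][:,:,::-1])
st(); p=ctrl.get_obs()['eef_pos']
print('lens rel foot u,h,x mm:',[round((p-foot-LT*sl_up)@v*1e3,1) for v in (sl_up,sl_n,rx)])
_,R=load()
m=R.as_matrix(); pz=-m[:,0]; py=m[:,2]; px=np.cross(py,pz); Rp=Ro.from_matrix(np.c_[px,py,pz])
over(cv2.imread('pics/top4.png'),cv2.imread('pics/scene4.png'),p-LT*pz,Rp,(178,175,70,60,6),(350,140,62,80,6),'pics/h4o.png',False)
```

```text
t 8.88 pos [0.5039 0.2962 0.1306] cmd [0.5038 0.2961 0.13  ] perr mm [0.1 0.1 0.6] rot err deg [ 0.02 -0.01  0.  ] F [ 0.8 -0.4 -0.9] q [ 34.  42.  74. -33.  96.  47.] open 0.147
lens rel foot u,h,x mm: [np.float64(6.5), np.float64(19.2), np.float64(0.1)]
```

View pics/h4o.png

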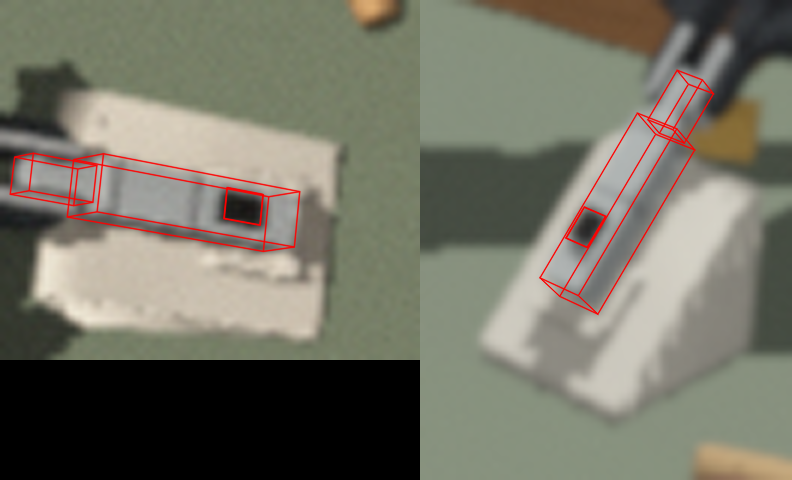

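Emit:
{"fn": "jog_arm", "kwargs": {"commands": [0,0.012,0,0,0,0,-1,0,0.024,0,0,0,0,-1,0,0.03,0,0,0,0,-1,0,0.03,0,0,0,0,-1]}}

```text
time_s: 9.38
eef_pos: [0.5041, 0.3006, 0.126]
eef_rot: [0.638, -0.236, 0.667, -0.305]
wrist_force: [-0.2, -0.7, -0.9]
opening: 0.149
```

Emit:
{"fn": "jog_arm", "kwargs": {"commands": [0,0.005,0,0,0,0,-1,0,0.01,0,0,0,0,-1,0,0.01,0,0,0,0,-1]}}

```text
time_s: 9.75
eef_pos: [0.5043, 0.302, 0.1246]
eef_rot: [0.638, -0.236, 0.667, -0.305]
wrist_force: [-0.1, -0.4, -1.6]
opening: 0.143
```

Run:
```python
from pv import *
apply([0,.04,0,0,0,0])
from bench import ctrl
st(); p=ctrl.get_obs()['eef_pos']; F=ctrl.get_obs()['wrist_force']
print('lens rel foot u,h,x mm:',[round((p-foot-LT*sl_up)@v*1e3,1) for v in (sl_up,sl_n,rx)],[F@v for v in (sl_up,sl_n,rx)])
```

```text
t 9.75 pos [0.5043 0.302  0.1246] cmd [0.5044 0.3017 0.1244] perr mm [-0.1  0.3  0.3] rot err deg [-0.01 -0.   -0.01] F [-0.1 -0.4 -1.6] q [ 35.  43.  73. -33.  96.  47.] open 0.143
lens rel foot u,h,x mm: [np.float64(6.4), np.float64(10.9), np.float64(-0.1)] [np.float64(-1.467766134236756), np.float64(-0.8183239851811709), np.float64(-0.08431327958585773)]
```

No contact yet at h = 10.9 mm. I'll continue in small steps.

Emit:
{"fn": "jog_arm", "kwargs": {"commands": [0,0.005,0,0,0,0,-1,0,0.01,0,0,0,0,-1,0,0.01,0,0,0,0,-1]}}

```text
time_s: 10.12
eef_pos: [0.5044, 0.3027, 0.1241]
eef_rot: [0.638, -0.236, 0.666, -0.306]
wrist_force: [-1.3, -3.4, 6.5]
opening: 0.143
```

Emit:
{"fn": "jog_arm", "kwargs": {"commands": [0,0.005,0,0,0,0,-1,0,0.005,0,0,0,0,-1]}}

```text
time_s: 10.38
eef_pos: [0.5045, 0.3029, 0.124]
eef_rot: [0.637, -0.237, 0.666, -0.306]
wrist_force: [-2.5, -5.5, 8.0]
opening: 0.149
```

Run:
```python
from pv import *
apply([0,.015,0,0,0,0])
from bench import ctrl
st(); p=ctrl.get_obs()['eef_pos']; F=ctrl.get_obs()['wrist_force']
print('lens rel foot u,h,x mm:',[round((p-foot-LT*sl_up)@v*1e3,1) for v in (sl_up,sl_n,rx)],[F@v for v in (sl_up,sl_n,rx)])
```

```text
t 10.38 pos [0.5045 0.3029 0.124 ] cmd [0.5046 0.3038 0.1222] perr mm [-0.1 -0.9  1.7] rot err deg [ 0.07  0.05 -0.22] F [-2.5 -5.5  8. ] q [ 35.  43.  73. -33.  96.  47.] open 0.149
lens rel foot u,h,x mm: [np.float64(6.6), np.float64(9.8), np.float64(-0.0)] [np.float64(1.5792268608377715), np.float64(9.70074643783011), np.float64(-1.9144765028312454)]
```

Emit:
{"fn": "jog_arm", "kwargs": {"commands": [0,-0.005,0,0,0,0,-1,0.01,-0.005,0,0,0,0,-1,0.02,-0.005,0,0,0,0,-1,0.025,-0.005,0,0,0,0,-1,0.025,-0.005,0,0,0,0,-1]}}

```text
time_s: 11.0
eef_pos: [0.5048, 0.2995, 0.1212]
eef_rot: [0.639, -0.236, 0.666, -0.305]
wrist_force: [-0.7, -3.7, 7.8]
opening: 0.141
```

```bash
cat > chk.py <<'E'
from pv import *
import sys
from bench import ctrl
for a in sys.argv[1:]: apply(eval(a))
st(); p=ctrl.get_obs()['eef_pos']; F=ctrl.get_obs()['wrist_force']
print('lens rel foot u,h,x mm:',[round(float((p-foot-LT*sl_up)@v*1e3),1) for v in (sl_up,sl_n,rx)],'F u,n,x',[round(float(F@v),1) for v in (sl_up,sl_n,rx)])
E
python3 chk.py '[.025,-.005,0,0,0,0]'
```

```text
t 11.0 pos [0.5048 0.2995 0.1212] cmd [0.5042 0.2996 0.1194] perr mm [ 0.6 -0.1  1.7] rot err deg [ 0.09 -0.07 -0.07] F [-0.7 -3.7  7.8] q [ 35.  43.  74. -33.  96.  47.] open 0.141
lens rel foot u,h,x mm: [2.2, 10.2, 0.7] F u,n,x [2.9, 8.2, -0.3]
```

Emit:
{"fn": "jog_arm", "kwargs": {"commands": [0.007,-0.002,0,0,0,0,-1,0.015,-0.002,0,0,0,0,-1,0.015,-0.002,0,0,0,0,-1]}}

```text
time_s: 11.38
eef_pos: [0.5049, 0.2987, 0.1206]
eef_rot: [0.64, -0.235, 0.665, -0.305]
wrist_force: [-1.2, 3.6, 12.6]
opening: 0.148
```

```bash
python3 chk.py '[.015,-.002,0,0,0,0]'
```

```text
t 11.38 pos [0.5049 0.2987 0.1206] cmd [0.5039 0.2972 0.1176] perr mm [1.  1.5 3.1] rot err deg [ 0.13 -0.17  0.1 ] F [-1.2  3.6 12.6] q [ 35.  43.  74. -33.  95.  47.] open 0.148
lens rel foot u,h,x mm: [1.3, 10.3, 0.8] F u,n,x [11.3, 6.5, -1.6]
```

Emit:
{"fn": "jog_arm", "kwargs": {"commands": [-0.006,-0.003,0,0,0,0,-1,-0.006,-0.003,0,0,0,0,0,-0.006,-0.003,0,0,0,0,0,-0.006,-0.003,0,0,0,0,0,-0.006,-0.003,0,0,0,0,0]}}

```text
time_s: 12.0
eef_pos: [0.5038, 0.2978, 0.1188]
eef_rot: [0.638, -0.236, 0.667, -0.305]
wrist_force: [0.6, 0.3, -1.2]
opening: 0.5
```

```bash
python3 chk.py '[-.006,-.003,0,0,0,0]'
python3 - <<'E'
from pv import *
from bench import ctrl
for n in('top','scene'): cv2.imwrite(f"pics/{n}5.png",ctrl.camera(n)["frame"][:,:,::-1])
over(cv2.imread('pics/top5.png'),cv2.imread('pics/scene5.png'),foot+.010*sl_n,P_re,(178,175,70,60,6),(350,140,62,80,6),'pics/h5o.png',False)
E
```

```text
t 12.0 pos [0.5038 0.2978 0.1188] cmd [0.5039 0.2976 0.1188] perr mm [-0.1  0.2 -0. ] rot err deg [-0.01  0.01 -0.01] F [ 0.6  0.3 -1.2] q [ 35.  43.  74. -33.  95.  47.] open 0.5
lens rel foot u,h,x mm: [-0.7, 9.8, -0.2] F u,n,x [-0.6, -1.1, 0.5]
```

View pics/h5o.png

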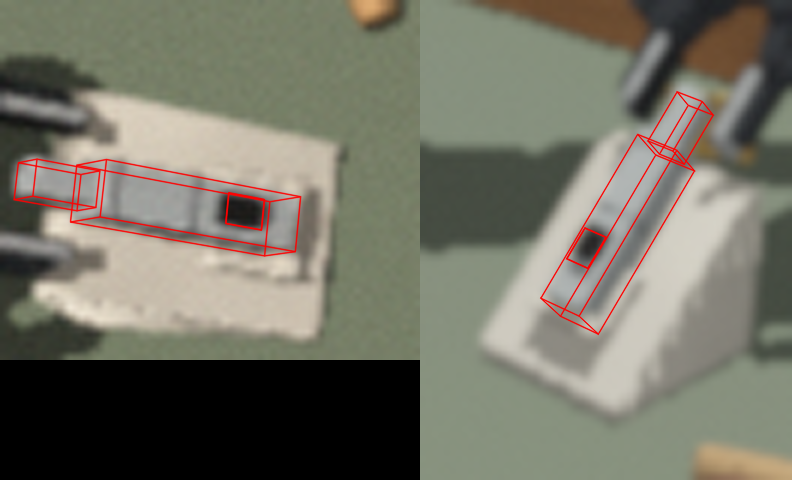

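Run:
```python
from nav import *
p,R=load(); save0=(p,R)
R1=grasp1(1,P_re);R2=grasp2(1,P_re); sl=Slerp([0,1],Ro.concatenate([R1,R2])); print(np.degrees((R1.inv()*R2).as_rotvec()))
apply([-.4,0,0,0,0,0])
for f,w in((.3,foot+.16*sl_up+.08*sl_n),(.7,foot+.09*sl_up+.125*sl_n),(1,foot+.053*sl_up+.09*sl_n)):
    r=to(w,sl(f)); apply(r)
save(*save0)
```

```text
[ 0.00000000e+00 -7.06541606e-15  9.00000000e+01]
row [0.1787, -0.3504, 0.0001, -0.0, 0.0, 0.075] rows min 3.0
row [0.2097, -0.3593, 0.0, -0.0, 0.0, 0.1] rows min 4.0
row [0.2399, -0.0854, -0.0, -0.0, 0.0, 0.075] rows min 3.0
```

Emit:
{"fn": "jog_arm", "kwargs": {"commands": [-0.1,0,0,0,0,0,0,-0.2,0,0,0,0,0,0,-0.4,0,0,0,0,0,0,-0.3,-0.17,0,0,0,0.035,0,-0.22,-0.35,0,0,0,0.075,0,-0.22,-0.35,0,0,0,0.075,0]}}

```text
time_s: 12.85
eef_pos: [0.5029, 0.2785, 0.2032]
eef_rot: [0.693, -0.071, 0.702, -0.146]
wrist_force: [0.3, 0.2, 0.7]
opening: 0.497
```

Run:
```python
from nav import *
apply([-.22,-.35,0,0,0,.075]); st()
p,R=load(); save0=(p,R)
R1=grasp1(1,P_re);R2=grasp2(1,P_re); sl=Slerp([0,1],Ro.concatenate([R1,R2]))
for f,w in((.7,foot+.09*sl_up+.125*sl_n),(1,foot+.053*sl_up+.09*sl_n)):
    r=to(w,sl(f)); apply(r)
save(*save0)
```

```text
t 12.85 pos [0.5029 0.2785 0.2032] cmd [0.502  0.2794 0.1995] perr mm [ 0.9 -0.8  3.8] rot err deg [ 0.17 -0.2   0.32] F [0.3 0.2 0.7] q [ 25.  21.  87. -15.  81.  35.] open 0.497
row [0.2084, -0.3591, 0.0001, -0.0, 0.0, 0.1] rows min 4.0
row [0.2399, -0.0853, -0.0, -0.0, 0.0, 0.075] rows min 3.0
```

Emit:
{"fn": "jog_arm", "kwargs": {"commands": [0.05,-0.09,0,0,0,0.025,0.2,0.1,-0.18,0,0,0,0.05,0.2,0.15,-0.27,0,0,0,0.075,0.2,0.208,-0.359,0,0,0,0.1,0.2,0.208,-0.359,0,0,0,0.1,0.2]}}

```text
time_s: 13.48
eef_pos: [0.494, 0.1962, 0.1829]
eef_rot: [0.703, 0.149, 0.691, 0.072]
wrist_force: [-0.2, 0.2, 0.6]
opening: 0.603
```

Emit:
{"fn": "jog_arm", "kwargs": {"commands": [0.08,-0.03,0,0,0,0.025,0.2,0.16,-0.06,0,0,0,0.05,0.2,0.24,-0.085,0,0,0,0.075,0.2,0.24,-0.085,0,0,0,0.075,0.2,0.24,-0.085,0,0,0,0.075,0.2]}}

```text
time_s: 14.1
eef_pos: [0.494, 0.1982, 0.1324]
eef_rot: [0.667, 0.303, 0.639, 0.236]
wrist_force: [0.5, -0.1, 0.0]
opening: 0.605
```

Run:
```python
from pv import *
apply([.208,-.359,0,0,0,.1]);apply([.24,-.085,0,0,0,.075]); 
from bench import ctrl
for n in('top','scene'): cv2.imwrite(f"pics/{n}6.png",ctrl.camera(n)["frame"][:,:,::-1])
st()
over(cv2.imread('pics/top6.png'),cv2.imread('pics/scene6.png'),foot+.010*sl_n+.0013*sl_up,P_re,(178,175,70,60,6),(350,130,62,90,6),'pics/h6o.png',False)
p,_=load(); print('cmd rel foot u,h,x',[(p-foot)@v for v in(sl_up,sl_n,rx)])
```

```text
t 14.2 pos [0.4942 0.1985 0.1331] cmd [0.4934 0.1973 0.1312] perr mm [0.8 1.1 1.9] rot err deg [-0.23 -0.01 -0.13] F [1.  1.1 0.5] q [-15.  15. 114.  48.  69. -36.] open 0.604
cmd rel foot u,h,x [np.float64(0.05313207323575292), np.float64(0.08997763727735127), np.float64(-1.6390763444599538e-05)]
```

View pics/h6o.png

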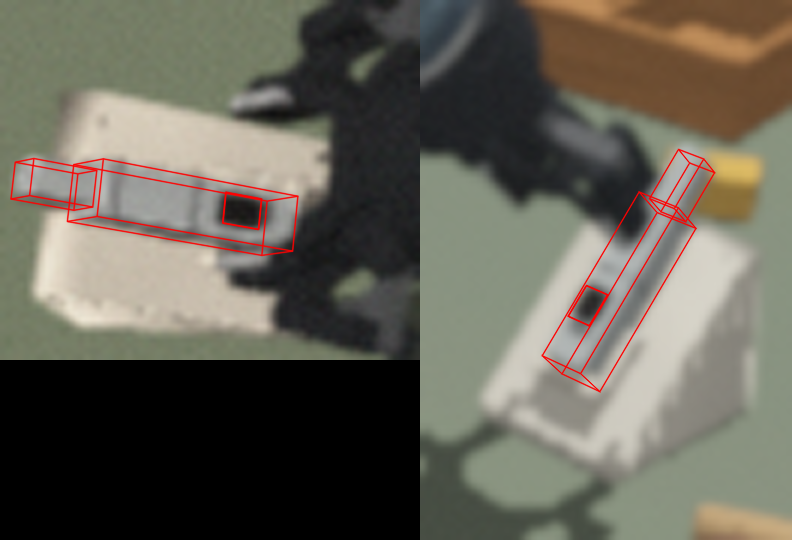

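Emit:
{"fn": "jog_arm", "kwargs": {"commands": [0.08,0,0,0,0,0,0.2,0.16,0,0,0,0,0,0.2,0.24,0,0,0,0,0,0.2,0.3,0,0,0,0,0,0.2,0.32,0,0,0,0,0,0.2,0.325,0,0,0,0,0,0.2,0.325,0,0,0,0,0,0.2]}}

```text
time_s: 15.08
eef_pos: [0.4984, 0.243, 0.0857]
eef_rot: [0.667, 0.305, 0.638, 0.236]
wrist_force: [0.2, 0.2, 0.5]
opening: 0.601
```

Run:
```python
from pv import *
apply([.325,0,0,0,0,0]); 
from bench import ctrl
for n in('top','scene'): cv2.imwrite(f"pics/{n}7.png",ctrl.camera(n)["frame"][:,:,::-1])
st()
over(cv2.imread('pics/top7.png'),cv2.imread('pics/scene7.png'),foot+.010*sl_n+.0013*sl_up,P_re,(178,175,70,60,6),(350,130,62,90,6),'pics/h7o.png',False)
p=ctrl.get_obs()['eef_pos']; print('rel foot u,h,x',[(p-foot)@v for v in(sl_up,sl_n,rx)])
```

```text
t 15.18 pos [0.4985 0.2429 0.0858] cmd [0.4982 0.243  0.0852] perr mm [ 0.3 -0.1  0.6] rot err deg [-0.01 -0.05 -0.  ] F [-0.2  0.5 -1. ] q [-10.  22. 114.  53.  62. -38.] open 0.597
rel foot u,h,x [np.float64(0.053521374921064395), np.float64(0.025434736708253643), np.float64(0.00032091153050283806)]
```

View pics/h7o.png

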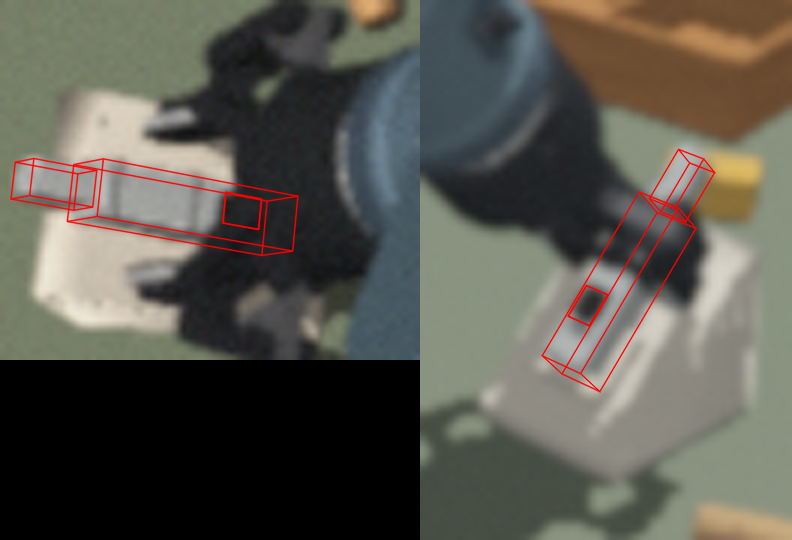

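Emit:
{"fn": "jog_arm", "kwargs": {"commands": [0,0,0,0,0,0,-1,0,0,0,0,0,0,-1,0,0,0,0,0,0,-1,0,0,0,0,0,0,-1,0,0,0,0,0,0,-1]}}

```text
time_s: 15.8
eef_pos: [0.4984, 0.2429, 0.0859]
eef_rot: [0.667, 0.304, 0.638, 0.236]
wrist_force: [-2.3, -4.8, 5.3]
opening: 0.243
```

```bash
python3 chk.py
```

```text
t 15.8 pos [0.4984 0.2429 0.0859] cmd [0.4982 0.243  0.0852] perr mm [ 0.3 -0.1  0.6] rot err deg [-0.02 -0.03 -0.  ] F [-2.3 -4.8  5.3] q [-10.  22. 114.  53.  62. -38.] open 0.243
lens rel foot u,h,x mm: [-63.0, 25.5, 0.3] F u,n,x [0.2, 7.2, -1.8]
```

Run:
```python
from nav import *
p,R=load(); s0=(p,R)
R2=grasp2(1,P_le); R1=grasp2(1,P_re); print(np.degrees((R1.inv()*R2).magnitude()))
sl=Slerp([0,1],Ro.concatenate([R1,R2]))
fin=np.array([.503,.043,.025])+.0264*tz-.0092*tx; print(fin)
apply([-.35,0,0,0,0,0])
for f,w in((.5,[.50,.13,.20]),(1,fin+[0,0,.08])):
    r=to(np.array(w),sl(f)); apply(r)
save(*s0)
```

```text
90.7103981872127
[0.49411563 0.04538914 0.0514    ]
row [-0.4525, 0.0089, 0.0685, -0.1062, 0.044, -0.0515] rows min 5.0
row [0.1508, -0.422, -0.3108, -0.1062, 0.044, -0.0515] rows min 5.0
```

Emit:
{"fn": "jog_arm", "kwargs": {"commands": [-0.02,0,0,0,0,0,-1,-0.06,0,0,0,0,0,-1,-0.12,0,0,0,0,0,-1,-0.2,0,0,0,0,0,-1,-0.28,0,0,0,0,0,-1,-0.35,0,0,0,0,0,-1,-0.35,0,0,0,0,0,-1]}}

```text
time_s: 16.68
eef_pos: [0.4938, 0.193, 0.1361]
eef_rot: [0.668, 0.305, 0.637, 0.235]
wrist_force: [0.7, 0.1, -1.4]
opening: 0.244
```

Run:
```python
from pv import *
apply([-.35,0,0,0,0,0]); 
from bench import ctrl
for n in('top','scene'): cv2.imwrite(f"pics/{n}8.png",ctrl.camera(n)["frame"][:,:,::-1])
st()
o=ctrl.get_obs();p=o['eef_pos']; m=M(o['eef_rot']).as_matrix()
px=-m[:,0];py=m[:,2];pz=np.cross(px,py); Rp=Ro.from_matrix(np.c_[px,py,pz])
over(cv2.imread('pics/top8.png'),cv2.imread('pics/scene8.png'),p-.0154*px-.0522*pz,Rp,(178,165,80,70,5),(350,110,62,90,6),'pics/h8o.png',False)
```

```text
t 16.77 pos [0.493  0.1939 0.1351] cmd [0.493  0.1938 0.1347] perr mm [-0.   0.1  0.4] rot err deg [ 0.01 -0.03 -0.  ] F [ 0.1 -0.3 -0.7] q [-16.  15. 114.  48.  69. -36.] open 0.245
```

View pics/h8o.png

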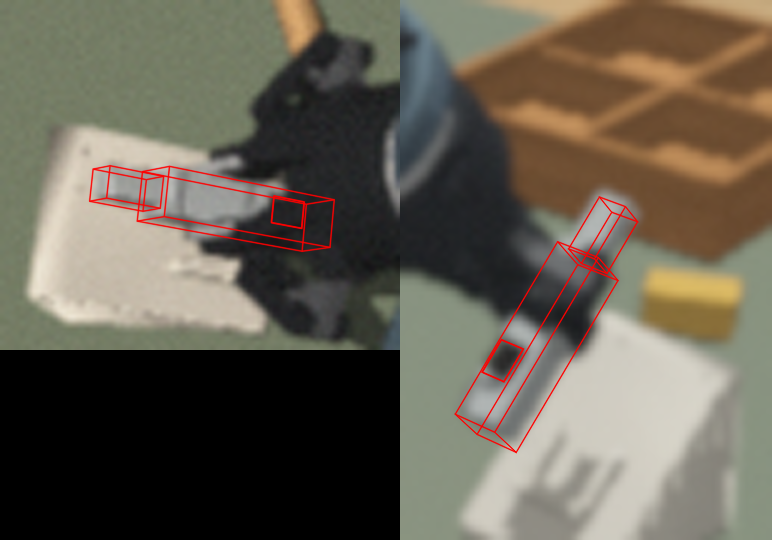

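Emit:
{"fn": "jog_arm", "kwargs": {"commands": [-0.09,0.002,0.014,-0.021,0.0088,-0.0103,-1,-0.18,0.004,0.028,-0.042,0.0176,-0.0206,-1,-0.27,0.0055,0.041,-0.064,0.0264,-0.031,-1,-0.36,0.007,0.055,-0.085,0.035,-0.041,-1,-0.4525,0.009,0.0685,-0.1062,0.044,-0.0515,-1,-0.4525,0.009,0.0685,-0.1062,0.044,-0.0515,-1]}}

```text
time_s: 17.52
eef_pos: [0.5008, 0.1309, 0.2013]
eef_rot: [0.666, -0.069, 0.649, 0.361]
wrist_force: [0.2, 0.5, -1.7]
opening: 0.24
```

Emit:
{"fn": "jog_arm", "kwargs": {"commands": [0.03,-0.084,-0.062,-0.021,0.0088,-0.0103,-1,0.06,-0.168,-0.124,-0.042,0.0176,-0.0206,-1,0.09,-0.253,-0.186,-0.064,0.0264,-0.031,-1,0.12,-0.338,-0.249,-0.085,0.035,-0.041,-1,0.15,-0.422,-0.311,-0.1062,0.044,-0.0515,-1,0.15,-0.422,-0.311,-0.1062,0.044,-0.0515,-1,0.15,-0.422,-0.311,-0.1062,0.044,-0.0515,-1]}}

```text
time_s: 18.4
eef_pos: [0.4938, 0.0462, 0.1315]
eef_rot: [0.562, -0.428, 0.562, 0.43]
wrist_force: [-0.4, 1.0, -0.3]
opening: 0.244
```

```bash
cat > look.py <<'E'
from pv import *
from bench import ctrl
import sys
def look(tag,ct=(265,150,80,90,5),cs=(300,150,90,100,4)):
    F={}
    for n in('top','scene'):
        F[n]=ctrl.camera(n)["frame"][:,:,::-1].copy(); cv2.imwrite(f"pics/{n}{tag}.png",F[n])
    o=ctrl.get_obs();p=o['eef_pos']; m=M(o['eef_rot']).as_matrix()
    px=-m[:,0];py=m[:,2];pz=np.cross(px,py); Rp=Ro.from_matrix(np.c_[px,py,pz])
    a=crop(F['top'],*ct); b=crop(F['scene'],*cs); a0=a.copy(); b0=b.copy()
    L=p-.0154*px-.0522*pz
    pdraw(a,'top',L,Rp,ct[4],*ct[:2]); pdraw(b,'scene',L,Rp,cs[4],*cs[:2])
    S=ov.box((-60,-30,0),(60,30,25))
    draw(a,'top',LE,S,ct[4],*ct[:2],col=(0,200,0)); draw(b,'scene',LE,S,cs[4],*cs[:2],col=(0,200,0))
    cv2.imwrite(f'pics/l{tag}.png',ov.hs(a,b)); 
    mid=L+.043*pz-[*LE[:2],.025]; print('mid rel ledge',(mid@tx*1e3).round(1),(mid@ty*1e3).round(1),(mid[2]*1e3).round(1),'pz',pz.round(3),'px',px.round(3))
E
python3 - <<'E'
from look import *
apply([-0.4525, 0.009, 0.0685, -0.1062, 0.044, -0.0515]);apply([0.15, -0.422, -0.311, -0.1062, 0.044, -0.0515])
look('9'); st()
to(np.array([.494116,.045389,.0514]),grasp2(1,P_le))
E
```

```text
mid rel ledge 0.3 0.5 91.7 pz [-0.965  0.262  0.001] px [ 0.    -0.002  1.   ]
t 18.5 pos [0.4945 0.0458 0.1321] cmd [0.4941 0.0453 0.1316] perr mm [0.4 0.5 0.6] rot err deg [ 0.15 -0.08  0.02] F [-0.   0.3 -0.6] q [ -8.   9. 109.   0.  62. -83.] open 0.239
row [0.4008, -0.0, 0.0003, -0.0, 0.0, -0.0] rows min 2.0
```

View pics/l9.png

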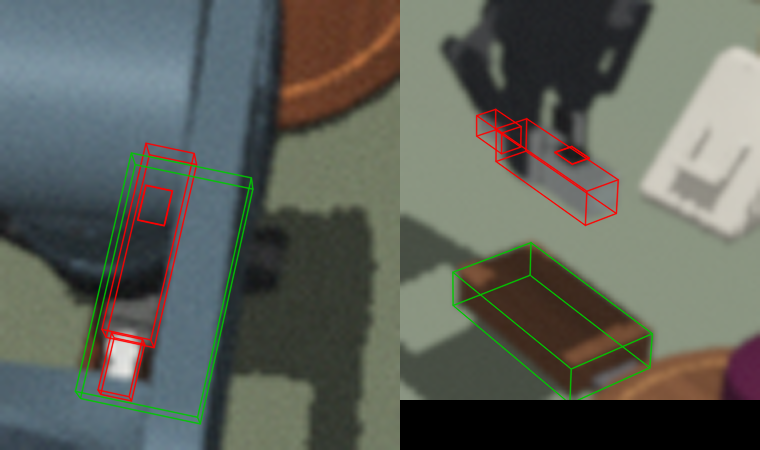

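Emit:
{"fn": "jog_arm", "kwargs": {"commands": [0.06,0,0,0,0,0,-1,0.14,0,0,0,0,0,-1,0.22,0,0,0,0,0,-1,0.29,0,0,0,0,0,-1,0.34,0,0,0,0,0,-1,0.36,0,0,0,0,0,-1,0.36,0,0,0,0,0,-1]}}

```text
time_s: 19.38
eef_pos: [0.494, 0.0456, 0.0597]
eef_rot: [0.561, -0.43, 0.561, 0.43]
wrist_force: [-0.3, 0.6, -1.1]
opening: 0.243
```

Run:
```python
from look import *
apply([.36,0,0,0,0,0])
look('10'); st()
```

```text
mid rel ledge 0.3 0.2 19.9 pz [-0.966  0.26  -0.001] px [-0.001 -0.     1.   ]
t 19.48 pos [0.4945 0.0455 0.0603] cmd [0.4941 0.0453 0.0596] perr mm [0.4 0.2 0.7] rot err deg [ 0.   -0.01 -0.05] F [ 0.5  0.2 -0.7] q [ -8.  16. 111.   0.  53. -83.] open 0.241
```

View pics/l10.png

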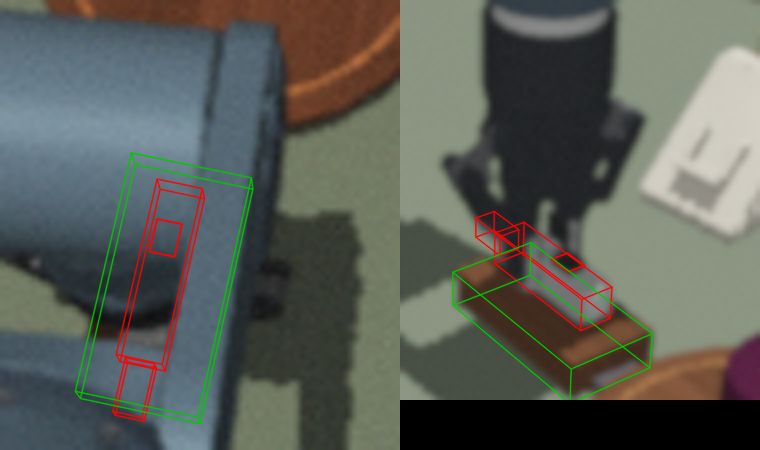

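Emit:
{"fn": "jog_arm", "kwargs": {"commands": [0.015,0,0,0,0,0,-1,0.03,0,0,0,0,0,-1,0.036,0,0,0,0,0,-1,0.036,0,0,0,0,0,-1]}}

```text
time_s: 19.98
eef_pos: [0.4939, 0.0456, 0.0525]
eef_rot: [0.561, -0.43, 0.561, 0.43]
wrist_force: [-0.2, 0.5, -1.7]
opening: 0.246
```

Emit:
{"fn": "jog_arm", "kwargs": {"commands": [0.005,0,0,0,0,0,-1,0.01,0,0,0,0,0,-1,0.01,0,0,0,0,0,-1]}}

```text
time_s: 20.35
eef_pos: [0.4941, 0.0456, 0.0511]
eef_rot: [0.561, -0.43, 0.561, 0.43]
wrist_force: [-2.0, 0.6, 4.1]
opening: 0.24
```

Emit:
{"fn": "jog_arm", "kwargs": {"commands": [0.004,0,0,0,0,0,-1,0.004,0,0,0,0,0,-1]}}

```text
time_s: 20.6
eef_pos: [0.4941, 0.0456, 0.051]
eef_rot: [0.561, -0.43, 0.561, 0.43]
wrist_force: [-6.0, 0.8, 13.9]
opening: 0.243
```

Run:
```python
from look import *
apply([.05,0,0,0,0,0]); st()
```

```text
t 20.6 pos [0.4941 0.0456 0.051 ] cmd [0.4941 0.0453 0.0496] perr mm [0.1 0.3 1.5] rot err deg [-0.02  0.01  0.01] F [-6.   0.8 13.9] q [ -8.  18. 111.  -0.  52. -83.] open 0.243
```

Emit:
{"fn": "jog_arm", "kwargs": {"commands": [-0.007,0,0,0,0,0,-1,-0.007,0,0,0,0,0,0,-0.007,0,0,0,0,0,0,-0.007,0,0,0,0,0,0,-0.03,0,0,0,0,0,0,-0.1,0,0,0,0,0,0,-0.2,0,0,0,0,0,0,-0.3,0,0,0,0,0,0,-0.3,0,0,0,0,0,0]}}

```text
time_s: 21.72
eef_pos: [0.4957, 0.0454, 0.1122]
eef_rot: [0.562, -0.431, 0.56, 0.429]
wrist_force: [0.0, 0.6, -0.6]
opening: 0.497
```

Run:
```python
from look import *
apply([-.3,0,0,0,0,0]); st()
s=ctrl.camera('scene')["frame"][:,:,::-1].copy(); cv2.imwrite('pics/scene11.png',s)
cs=(300,150,90,100,6)
b=crop(s,*cs); L=np.array([*LE[:2],.036])+.043*tx
pdraw(b,'scene',L,P_le,6,*cs[:2]); cv2.imwrite('pics/l11.png',b)
```

```text
t 21.73 pos [0.4957 0.0454 0.1122] cmd [0.4941 0.0453 0.1096] perr mm [1.6 0.1 2.7] rot err deg [-0.   -0.03 -0.28] F [ 0.   0.6 -0.6] q [ -8.  11. 110.   0.  59. -83.] open 0.497
```

View pics/l11.png

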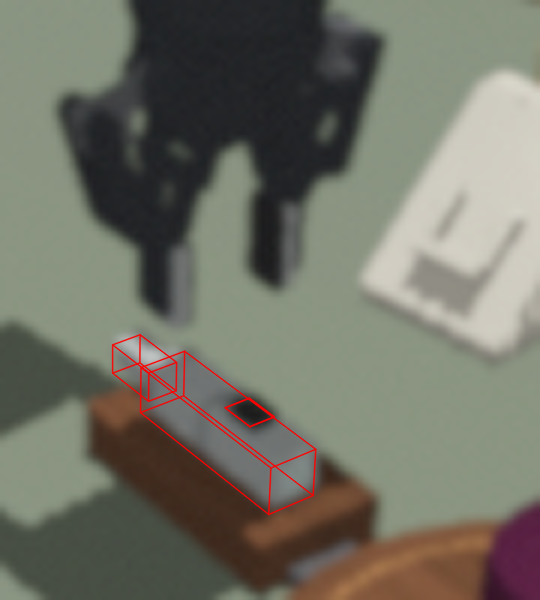

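Run:
```python
from look import *
st()
tgt=np.array([.4941,.0454,0])+.0242*tx; print(tgt)
to(np.array([*tgt[:2],.11]),grasp2(1,P_le)); to(np.array([*tgt[:2],.082]),grasp2(1,P_le))
```

```text
t 21.77 pos [0.4948 0.0455 0.111 ] cmd [0.4941 0.0453 0.1096] perr mm [0.7 0.2 1.4] rot err deg [-0.   -0.02 -0.15] F [ 0.5  0.6 -0.6] q [ -8.  11. 110.   0.  59. -83.] open 0.503
[0.51746975 0.03911553 0.        ]
row [-0.0022, -0.1209, 0.0004, -0.0, 0.0, -0.0] rows min 1.0
row [0.1378, -0.1209, 0.0004, -0.0, 0.0, -0.0] rows min 1.0
```

Emit:
{"fn": "jog_arm", "kwargs": {"commands": [0,-0.06,0,0,0,0,-1,0,-0.121,0,0,0,0,-1,0,-0.121,0,0,0,0,-1,0,-0.121,0,0,0,0,-1,0.07,-0.121,0,0,0,0,-1,0.12,-0.121,0,0,0,0,-1,0.138,-0.121,0,0,0,0,-1,0.138,-0.121,0,0,0,0,-1]}}

```text
time_s: 22.78
eef_pos: [0.5171, 0.0394, 0.0817]
eef_rot: [0.561, -0.43, 0.561, 0.43]
wrist_force: [-0.2, 0.2, 0.3]
opening: 0.001
```

Run:
```python
from look import *
apply([.138,-.121,0,0,0,0]);
s=ctrl.camera('scene')["frame"][:,:,::-1].copy(); cv2.imwrite('pics/scene12.png',s); st()
cs=(300,150,90,100,6)
b=crop(s,*cs); cv2.imwrite('pics/l12.png',b)
```

```text
t 22.82 pos [0.5174 0.0393 0.0822] cmd [0.5175 0.039  0.082 ] perr mm [-0.1  0.3  0.2] rot err deg [ 0.   -0.    0.01] F [ 0.7 -0.1  0.8] q [ -9.  17. 107.   0.  56. -84.] open 0.002
```

View pics/l12.png

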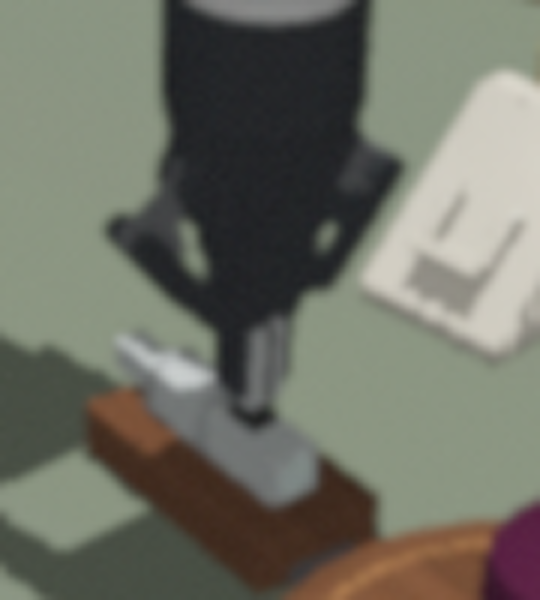

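Shut fingertips are right above the key at about (252,415) in the crop. I'll press down step by step.

Emit:
{"fn": "jog_arm", "kwargs": {"commands": [0.01,0,0,0,0,0,-1,0.02,0,0,0,0,0,-1,0.03,0,0,0,0,0,-1,0.03,0,0,0,0,0,-1]}}

```text
time_s: 23.32
eef_pos: [0.5176, 0.0393, 0.0764]
eef_rot: [0.561, -0.43, 0.561, 0.43]
wrist_force: [0.1, 0.6, 1.9]
opening: 0.0
```

Emit:
{"fn": "jog_arm", "kwargs": {"commands": [0.005,0,0,0,0,0,-1,0.01,0,0,0,0,0,-1,0.01,0,0,0,0,0,-1]}}

```text
time_s: 23.7
eef_pos: [0.5176, 0.0393, 0.0743]
eef_rot: [0.561, -0.43, 0.561, 0.43]
wrist_force: [1.0, -0.5, 3.3]
opening: -0.001
```

Emit:
{"fn": "jog_arm", "kwargs": {"commands": [0.005,0,0,0,0,0,-1,0.01,0,0,0,0,0,-1,0.01,0,0,0,0,0,-1]}}

```text
time_s: 24.08
eef_pos: [0.5177, 0.0393, 0.0738]
eef_rot: [0.561, -0.43, 0.561, 0.43]
wrist_force: [-6.9, -0.0, 18.2]
opening: -0.002
```

Run:
```python
from look import *
apply([.05,0,0,0,0,0]); st()
```

```text
t 24.07 pos [0.5177 0.0393 0.0738] cmd [0.5175 0.039  0.072 ] perr mm [0.2 0.2 1.8] rot err deg [-0.02  0.01 -0.01] F [-6.9 -0.  18.2] q [ -9.  17. 107.  -0.  55. -84.] open -0.002
```

Emit:
{"fn": "jog_arm", "kwargs": {"commands": [-0.01,0,0,0,0,0,-1,-0.03,0,0,0,0,0,-1,-0.1,0,0,0,0,0,-1,-0.3,0,0,0,0,0,-1,-0.5,0,0,0,0,0,-1,-0.7,0,0,0,0,0,-1,-0.9,0,0,0,0,0,-1,-0.9,0,0,0,0,0,-1]}}

```text
time_s: 25.08
eef_pos: [0.5193, 0.039, 0.2566]
eef_rot: [0.563, -0.432, 0.559, 0.428]
wrist_force: [-0.8, 0.5, -0.1]
opening: 0.004
```

Run:
```python
from look import *
apply([-.9,0,0,0,0,0]); st()
to(np.array([.40,-.13,.25]),grasp2(1,P_le))
```

```text
t 25.07 pos [0.5193 0.039  0.2566] cmd [0.5175 0.039  0.252 ] perr mm [1.8 0.  4.6] rot err deg [-0.01 -0.04 -0.41] F [-0.8  0.5 -0.1] q [ -9.   3. 100.   0.  76. -84.] open 0.004
row [0.0097, 0.3476, -0.9687, -0.0, 0.0, -0.0] rows min 4.0
```

Emit:
{"fn": "jog_arm", "kwargs": {"commands": [0,0.17,-0.45,0,0,0,-1,0,0.35,-0.95,0,0,0,-1,0,0.35,-0.95,0,0,0,-1,0,0.35,-0.95,0,0,0,-1,0,0.35,-0.95,0,0,0,-1,0,0.35,-0.95,0,0,0,-1]}}

```text
time_s: 25.82
eef_pos: [0.4009, -0.1251, 0.252]
eef_rot: [0.561, -0.43, 0.561, 0.431]
wrist_force: [-0.5, -0.2, 0.0]
opening: -0.002
```

Run:
```python
from look import *
F={n:ctrl.camera(n)["frame"][:,:,::-1].copy() for n in('top','scene')}
for n in F: cv2.imwrite(f'pics/{n}13.png',F[n])
L=np.array([*LE[:2],.036])+.043*tx
over(F['top'],F['scene'],L,P_le,(268,165,60,80,6),(300,195,70,60,6),'pics/l13.png')
```

```text
(no output)
```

View pics/l13.png

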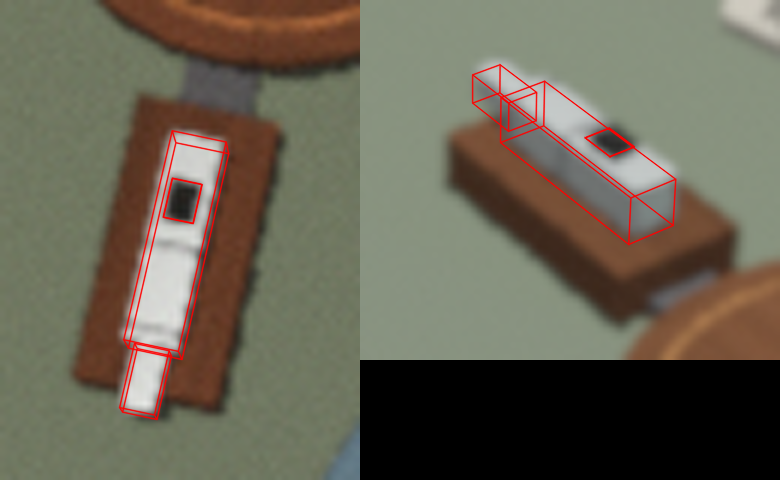

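View pics/top13.png

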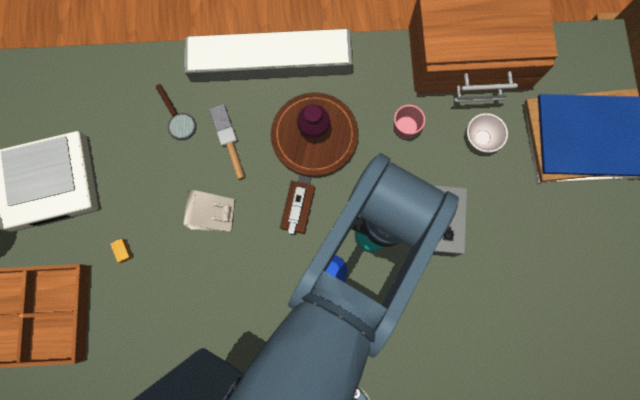

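View pics/scene13.png

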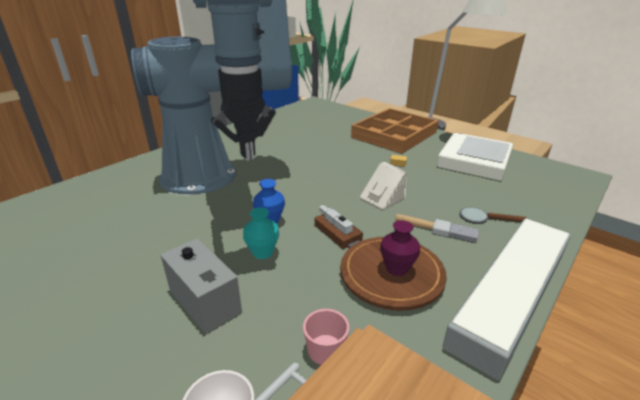

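The penlight lies along the middle of the ledge, at about (297,207) in the top view, key up and lens towards the vase. The vase (314,122), cup (409,121) and loupe (188,253 in the scene view) are where they started. The gripper touches nothing.

Run:
```python
from bench import ctrl
o=ctrl.get_obs(); print(o['time_s'],o['wrist_force'],o['dq'].round(3)); print(ctrl.hand_in())
```

```text
25.925 [ 0.52822672  0.04227972 -0.43455013] [-0.     0.001  0.001 -0.002 -0.001 -0.003]
the job is handed in; nothing more can be done
None
```

I drew the penlight out by its stub and laid it on the hand rest, key outwards, with the lens end against the lip. I let go there and took a new grip on the body. I then laid it on the lamp ledge, key up and lens towards the vase, let go, and pressed the key. The job was handed in at 25.9 s of the 72 s allowed.

- **Final position:** In both cameras the penlight matches the ledge centre and direction to about 1 px (2–3 mm).
- **Key press:** There was about 2 N at first contact. The fingertips then met a hard stop at 18 N, about 1 mm above the height of a fully pressed key by the estimated ledge height. No direct reading of the key's travel is available.
- **Other objects:** The vase, cup and loupe tube look unmoved in the last pictures, and the gripper was clear with almost no wrist force.
- **Disagreements:** The rest's face was about 1 mm lower and its lip about 1.3 mm further up the slope than I had measured. The arm sometimes settled 2–4 mm away from the pose I had commanded, so I found each surface by its contact force. The highest force I read was about 19 N.

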